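# Pry the snap cover off a gas sensor housing

## Task

Take the red-handled flat pry tool from its rest, work its blade in at the notch in the near edge of the blue snap cover, down under the lip, and pry that end up until the two catches let go; do not take hold of the cover before it has popped up. Then lift the cover out of the cream sensor housing with the gripper and lay it flat, right side up, in the white tray, and lay the pry tool back across its rest as you found it. Leave the other things on the bench where they are.

Things in the scene. Friction and masses are not known exactly. Their poses are not given: they have to be found in the camera images.
- housing: cream box fixed to the bench, 170 (x) x 100 (y) x 60 mm high, x from -70 to +100 mm. Origin: on the bench under the centre of the cover's recess; x points from the notched end of the cover to the gas ports (roughly away from the robot), z up. Recess in its top: x -58 to +58, 60 mm wide, floor 36 mm and flat rim 60 mm above the bench; the seated cover is flush with the rim
- rim_notch (a point): inner top edge of the housing's rim opposite the notch: x = -58, y = 0, z = 60 mm of the housing, axes as the housing's. Between this edge and the cover's lip is the opening for the blade, 16 mm along x; the lip's underside is 4 mm lower than this edge, so the blade must slope down into it (about 45 degrees from level is best; under 28 it does not get below the lip)
- catch (a point): left one of two black sprung catches (at x = -40, y = +40 and -40, z = 50 mm of the housing) that hold the cover's side tabs and swing up only. Prying takes 4 to 12 N upwards at the lip, the far end of the cover being the pivot; they let go when the notched end has risen about 20 mm, then spring back under the tabs, so the freed cover stays propped up
- cover_centre (a point): centre (half-way up) of the loose blue cover, 110 (x) x 56 (y) x 24 mm, 80 g, seated with axes as the housing's, 48 mm above the bench. Side tabs: x -50 to -30, out to y = +-34, 4 to 12 mm above its underside. Once freed its notched end stands 12 to 16 mm above the rim, far end still down: its smooth sides can be pinched just above the rim 30 to 40 mm from the centre towards the notch
- cover_lip (a point): on the cover: middle of the lower outer edge of the lip, x = -42, y = 0 of the cover, 20 mm above its underside (56 mm above the bench while seated); axes as the cover's. The notch before it is 34 mm wide (y), 13 mm deep (x, from the cover's end) and open right down; the lip is 4 mm thick and 16 mm deep (x) with hollow space below it, 20 mm down to the recess floor
- pry_grip (a point): front part of the pry tool's handle, half-way up, near the centre of mass: loose tool, 120 g, lying flat across its rest; x points along the tool to the blade, z up. Handle: red, 22 mm wide (y), 20 mm high, from 80 mm behind this point to 20 mm before it. Blade: steel, 24 mm wide, 3 mm thick, from 20 to 90 mm before this point, at mid-height of the handle
- pry_tip (a point): middle of the blade's tip edge, 90 mm before pry_grip along x; axes as pry_grip's
- rest: fixed tool rest: grey base 170 x 70 x 4 mm, two black rubber cross bars 60 mm wide (y): under the handle's end (x = -65, 16 mm long, top at 25 mm) and under the blade (x = +62, 12 mm long, top at 33.5 mm). Origin: on the bench under its centre, below pry_grip, which starts 35 mm above the bench; x along the tool to the blade, z up
- tray: fixed open white tray 190 (x) x 140 (y) mm outside, walls 4 mm thick and 14 mm high, floor 4 mm thick. Origin: on the bench under its centre, z up. The tray and the rest may stand on either side of the housing
- spanner: a loose steel spanner, 150 mm long; bystander, origin at the centre of its underside
- beaker: a loose clear beaker, 68 mm across, 85 mm tall; bystander, origin at the centre of its underside
- jar: a loose jar, 60 mm across, 80 mm tall; bystander, origin at the centre of its underside
- union: a loose steel and brass pipe union, 70 mm long, 26 mm thick; bystander, origin at the centre of its underside
- clampblock: a loose aluminium clamp block 50 x 40 x 30 mm with a short pin on top; bystander, origin at the centre of its underside
Mind the look-alikes: they are no part of the job. What is shaped like the part that bears pry_grip but purple is not meant. Several things look just like the rest: the one meant starts farthest from the robot's base.

How it is judged:
By the outcome, as a careful person would: the job done as asked, in the order asked, and still so for the second after the job is handed in, with the robot touching nothing.
It also fails if it takes over 61 s, if anything falls off the work surface, if the arm or the gripper's body presses on something with over 40 N, if the wrist force passes 120 N, or if a joint passes its speed limit or range.

## Robot

A 6-joint arm with a two-finger parallel gripper is mounted at the origin on the work surface. World frame = base frame: x ahead of the robot, y to its left, z up, the work surface at z = 0. Lengths are in m, angles in rad, forces in N, time in s.
With the tool pointing down it reaches from about 0.35 to 0.975 m from the base axis. Payload 4.9 kg.
Tool frame: the origin (TCP) lies at the very end of the fingers, on their centre line; the grasp point (between the pads) lies 19 mm behind it; x points along the fingers, z is the direction in which the jaws open and shut, and the axes are right-handed (so a half turn about x gives the same grasp; the last joint's range is limited). The gripper opens to 85 mm and grips with 20 to 120 N. Pads are 22 mm wide; open, the fingers measure 114 mm over their backs; the gripper's body (76 mm by 85 mm) begins 54 mm behind the grasp point. The pads swing forward as they close: fully open they stand 13 mm farther back than shut.
Start: joints at [1.068, 0.053, 1.613, -0, 1.476, -0.119], TCP at [0.234, 0.58, 0.231] pointing down, gripper open.
Joint ranges: [-3.01, 3.01], [-1.01, 2.22], [0.06, 2.58], [-1.02, 4.17], [0.09, 2.62], [-3.14, 3.14]. Speed limits (rad/s): [2.57, 2.57, 3.14, 3.14, 3.14, 3.14].

## Interface

Orientations are given as a unit quaternion [w, x, y, z].
In Python, from plant import manip, viewer gives the robot as it stands.
- The arm moves only by the shell command python3 -m inch 'ROWS'. ROWS is JSON, a list of rows, each an object with "fingers": the opening, from -1 (shut) to 1 (fully open), so that 0 is half open; "delta_pos": the shift along the tool's x, y, z in cm, a list of three; "twist": the turn, a rotation vector about the tool's x, y, z in degrees, a list of three. A call has 1 to 5 rows; each row shifts and turns the commanded pose from where the row before left it, along the tool's axes as they then stand; what a row does not reach is not made up. A row lasts 1/8 s, in which the tool goes at most 62.5 mm and 10.7 degrees, less where a joint would pass 70% of its speed; a pose out of reach is approached as far as the arm can. A call is refused whole if a number of a shift passes 6.25 or a number of a turn 10.7, either way. A call with a gripper value outside its range is refused whole. The fingers move at their own pace and stop on an object; the grip force is fixed at half the most. Time passes only in rows, so rows that do not move let the fingers close. It gives the time, the measured TCP pose, the force and the opening at its end, in the units of the state.
- manip.state(): the state, without advancing time (a new reading comes with each control period).
- viewer.grab_frame(name): name is "scene" or "top" or "wrist"; returns a dict with "pixels" (420x560x3 uint8, blue, green, red), "range_z" (420x560 float32, m along the optical axis (not along the pixel's ray), 0 where there is no reading), "K" (3x3 intrinsics, pixels), "k1" (the pictures are not rectified: a ray, as slopes to the right and down, at radius r is drawn at 1 + k1 r^2 times it, then the intrinsics apply), "pose" (4x4, takes a point from camera to world coordinates). Camera axes: x right, y down, z forward; pixel columns grow to the right and rows downward; lengths in m; the calibration is good to about 2 mm. A picture is of the moment at which its call begins.
- manip.job_done(): hands the job in, once; it reports no verdict.
The state is a dict: "time": time; "joint_pos": joint angles; "joint_vel": joint speeds; "joint_efforts": joint torques, N m; "tool_pos": TCP position; "tool_rot": TCP orientation; "contact_force": force on the tool from outside, world axes, zero at the start; "ft_torque": the same for the moment, N m; "gripper_width": opening from 0.0 (shut) to 1.0 (fully open).
Only numpy, scipy, OpenCV 4.12 (cv2) and the standard library are available. Lean on these libraries where they do the work, as an engineer would, in place of code of your own. Each camera call takes 0.05 s, during which the arm holds its last target.

## Working session

There is one attempt and no reset: what is moved stays moved. The work goes in short steps, Python scripts to look and compute and a shell command to move; the robot and the scene stay as the last step left them, time stands still between calls to the robot, and variables do not carry over. Pictures are saved under pics/ and viewed, and the job is handed in when it is done.

```bash
ls -la; mkdir -p pics
cat > h.py <<'E'
import numpy as np, cv2, json
from plant import manip, viewer
def grab(name, fn=None):
    f=viewer.grab_frame(name)
    if fn: cv2.imwrite('pics/'+fn, f['pixels'])
    np.savez('pics/%s.npz'%(fn or name), **{k:np.asarray(v) for k,v in f.items()})
    return f
def load(fn): return dict(np.load('pics/%s.npz'%fn))
def slopes(f,u,v):
    K=np.array(f['K']);k1=float(f['k1'])
    d=np.array([k1,0,0,0,0.]);
    p=np.array([[u,v]],float).reshape(-1,1,2)
    return cv2.undistortPoints(p,K,np.array([k1,0,0,0.]))[0,0]
def ray(f,u,v):
    s=slopes(f,u,v);T=np.array(f['pose']);d=T[:3,:3]@np.array([s[0],s[1],1]);return T[:3,3],d
def onplane(f,u,v,z):
    o,d=ray(f,u,v);return o+d*(z-o[2])/d[2]
def bydepth(f,u,v):
    o,d=ray(f,u,v);return o+d*f['range_z'][int(round(v)),int(round(u))]
def proj(f,p):
    T=np.array(f['pose']);c=T[:3,:3].T@(np.array(p)-T[:3,3]);x=c[:2]/c[2];r2=x@x;x=x*(1+float(f['k1'])*r2);K=np.array(f['K']);return K[:2,:2]@x+K[:2,2]
def cloud(f):
    h,w=f['range_z'].shape;uu,vv=np.meshgrid(np.arange(w),np.arange(h))
    s=cv2.undistortPoints(np.stack([uu,vv],-1).reshape(-1,1,2).astype(float),np.array(f['K']),np.array([float(f['k1']),0,0,0.]))[:,0]
    z=f['range_z'].reshape(-1);P=np.c_[s*z[:,None],z];T=np.array(f['pose'])
    P=P@T[:3,:3].T+T[:3,3];P[z==0]=np.nan;return P.reshape(h,w,3)
E
python3 - <<'E'
from h import *
for n in ['scene','top','wrist']:
    f=grab(n,n+'0.png');print(n,np.round(f['pose'],3).tolist(),np.round(f['K'],1).tolist(),f['k1'])
print(manip.state())
E
```

```text
total 12
drwxr-xr-x  3 agent agent 4096 Dec  7 03:04 .
drwxr-xr-x 23 root  root  4096 Dec  7 03:04 ..
drwxr-xr-x  2 agent agent 4096 Dec  7 03:04 pics
scene [[0.077, 0.699, -0.711, 1.26], [0.997, -0.059, 0.051, 0.038], [-0.006, -0.712, -0.702, 0.834], [0.0, 0.0, 0.0, 1.0]] [[410.2, 0.0, 276.7], [0.0, 410.2, 213.3], [0.0, 0.0, 1.0]] -0.1123622308012285
top [[0.005, -0.994, 0.105, 0.391], [-1.0, -0.004, 0.004, 0.082], [-0.004, -0.105, -0.994, 0.969], [0.0, 0.0, 0.0, 1.0]] [[405.1, 0.0, 283.6], [0.0, 405.1, 216.2], [0.0, 0.0, 1.0]] -0.024513241584592095
wrist [[0.376, 0.878, 0.295, 0.157], [0.927, -0.356, -0.121, 0.61], [-0.001, 0.319, -0.948, 0.373], [0.0, 0.0, 0.0, 1.0]] [[351.0, 0.0, 280.4], [0.0, 351.0, 207.0], [0.0, 0.0, 1.0]] -0.021576761532113197
{'time': 0.15, 'joint_pos': array([ 1.06799120e+00,  5.32107618e-02,  1.61395341e+00,  8.14805609e-06,
        1.47599898e+00, -1.19012600e-01]), 'joint_vel': array([-8.77117588e-05, -6.69313379e-04, -5.54658920e-03,  1.20998950e-03,
       -2.00513600e-03, -1.72451233e-04]), 'joint_efforts': array([ 1.02972772e-03, -3.94246423e+01, -3.70720661e+01,  2.33843315e-05,
        4.67709280e-03, -3.39442454e-05]), 'tool_pos': array([0.23379926, 0.57911114, 0.23035704]), 'tool_rot': array([ 0.58568727, -0.39571261,  0.58667772,  0.39521034]), 'contact_force': array([0.27195808, 0.18405644, 0.12639265]), 'ft_torque': array([-0.05180719,  0.00593764, -0.0196838 ]), 'gripper_width': 0.9991600481459911}
```

View pics/scene0.png

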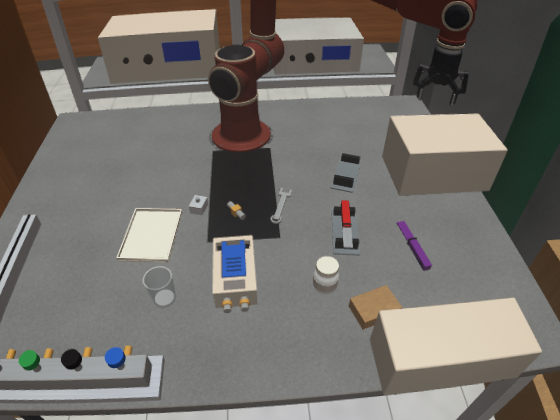

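View pics/top0.png

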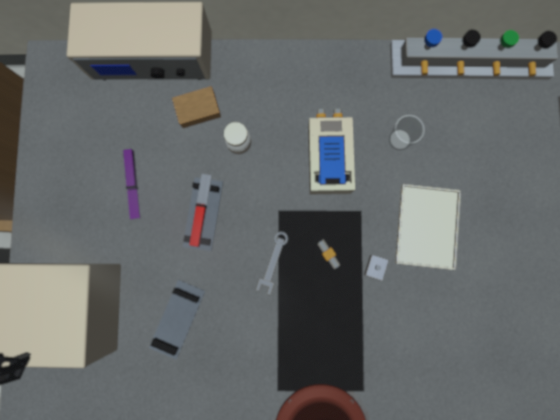

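View pics/wrist0.png

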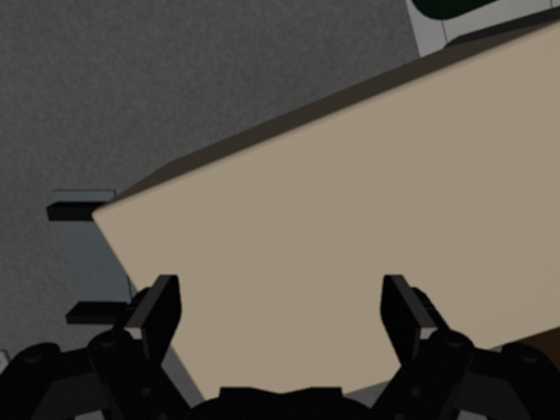

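The top view shows the housing around (332,155) with its notch end at row 190. The red tool lies on its rest around (203,212), the tray is at (429,227), and the decoy rest is at (177,318). The purple tool is at (131,183), and a big cream block stands at lower left under the gripper. Next I'll measure poses.

Run:
```python
from h import *
f=load('top0.png');P=cloud(f);im=f['pixels'];hsv=cv2.cvtColor(im,cv2.COLOR_BGR2HSV)
g=load('scene0.png');Pg=cloud(g);hg=cv2.cvtColor(g['pixels'],cv2.COLOR_BGR2HSV)
def blob(h,P,lo,hi,box,name):
    m=cv2.inRange(h,lo,hi);mm=np.zeros_like(m);u0,v0,u1,v1=box;mm[v0:v1,u0:u1]=m[v0:v1,u0:u1]
    n,l,s,c=cv2.connectedComponentsWithStats(mm);i=1+np.argmax(s[1:,4]);pts=P[l==i];pts=pts[~np.isnan(pts[:,0])]
    z=np.median(pts[:,2]);q=pts[abs(pts[:,2]-z)<.006]
    r=cv2.minAreaRect((q[:,:2]*1000).astype(np.float32));print(name,s[i],'zmed',z,'rect',np.round(r[0],1),np.round(r[1],1),round(r[2],1));return l==i,q
blob(hsv,P,(100,120,60),(130,255,255),(290,110,370,200),'cover top')
blob(hg,Pg,(100,120,60),(130,255,255),(205,230,260,290),'cover scene')
blob(hsv,P,(0,120,60),(10,255,255),(180,170,230,260),'red top')
blob(hg,Pg,(0,120,60),(10,255,255),(325,190,365,240),'red scene')
print('table z',np.nanmedian(P[300:330,220:260,2]),np.nanmedian(Pg[180:200,100:140,2]))
# housing by height
def hrect(P,box,zlo,zhi,name):
    u0,v0,u1,v1=box;q=P[v0:v1,u0:u1].reshape(-1,3);q=q[(q[:,2]>zlo)&(q[:,2]<zhi)]
    r=cv2.minAreaRect((q[:,:2]*1000).astype(np.float32));print(name,len(q),np.median(q[:,2]),np.round(r[0],1),np.round(r[1],1),round(r[2],1))
hrect(P,(295,112,372,205),.052,.07,'housing top')
hrect(Pg,(200,228,265,320),.052,.07,'housing scene')
hrect(P,(380,175,475,280),.010,.03,'tray top')
hrect(Pg,(110,200,190,265),.010,.03,'tray scene')
for n,PP in(('t',P),('s',Pg)):
  for b in [(60,0,215,90),(0,260,95,370),(170,80,225,130)] if n=='t' else [(380,300,540,390),(380,110,500,200),(350,285,400,325)]:
    q=PP[b[1]:b[3],b[0]:b[2]].reshape(-1,3);q=q[q[:,2]>.02];print(n,b,np.round(np.nanpercentile(q,[1,99],axis=0),3).tolist())
for n,a in (('t',im[160:260,160:240]),('h',im[100:205,290:380])): cv2.imwrite(f'pics/crop_{n}.png',cv2.resize(a,None,fx=6,fy=6,interpolation=cv2.INTER_CUBIC)[:600])
a=g['pixels'];cv2.imwrite('pics/crop_s.png',cv2.resize(a[180:320,200:370],None,fx=4.2,fy=4.2,interpolation=cv2.INTER_CUBIC))
```

```text
cover top [ 318  137   28   47 1086] zmed 0.059623663519225545 rect [618.8 -21. ] [108.7  61.6] 2.6
cover scene [221 240  25  37 768] zmed 0.05892869190824601 rect [616.6 -23.2] [116.   54.6] 1.1
red top [190 206  15  40 338] zmed 0.044511585836932654 rect [467.8 285.2] [20.7 90.6] 81.5
red scene [341 200  10  24 184] zmed 0.0440888766778873 rect [466.8 286. ] [22.1 91.8] 81.3
table z -0.0001668268693152397 0.0001187137436616803
housing top 2945 0.05955768485152646 [633.1 -23.1] [171.  100.6] 1.2
housing scene 2179 0.05902843050966777 [633.7 -22.7] [172.9  98.9] 1.4
tray top 569 0.013811863960549342 [ 452.3 -233.9] [182.  230.3] 84.1
tray scene 334 0.012871854114858305 [ 474.2 -247.4] [165.6 196.8] 81.8
t (60, 0, 215, 90) [[0.818, 0.269, 0.025], [0.961, 0.565, 0.13]]
t (0, 260, 95, 370) [[0.182, 0.469, 0.129], [0.379, 0.645, 0.309]]
t (170, 80, 225, 130) [[0.714, 0.247, 0.022], [0.8, 0.351, 0.038]]
s (380, 300, 540, 390) [[0.772, 0.27, 0.026], [0.965, 0.564, 0.13]]
s (380, 110, 500, 200) [[0.186, 0.469, 0.023], [0.382, 0.763, 0.17]]
s (350, 285, 400, 325) [[0.72, 0.247, 0.023], [0.868, 0.348, 0.13]]
```

View pics/crop_s.png

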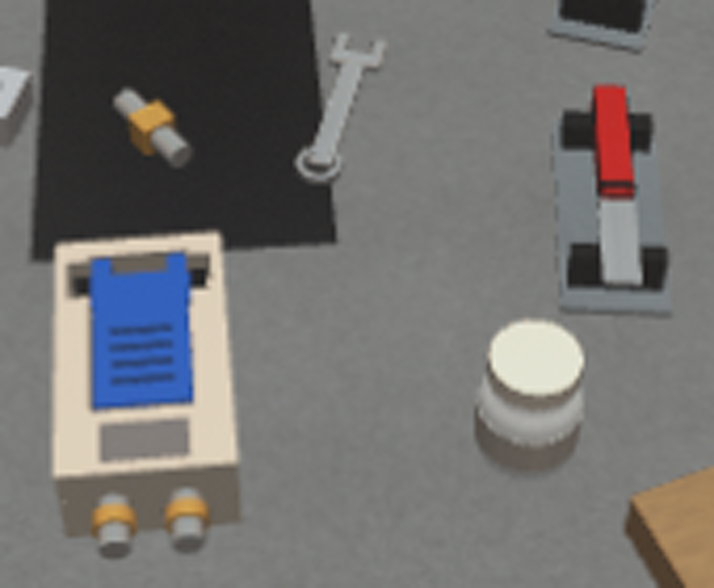

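View pics/crop_h.png

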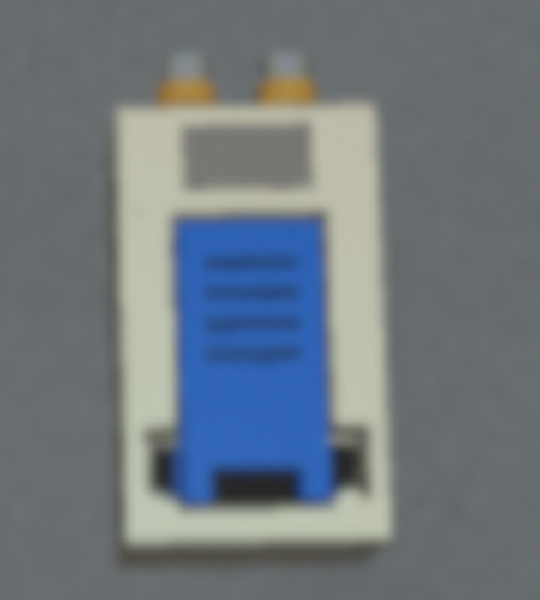

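View pics/crop_t.png

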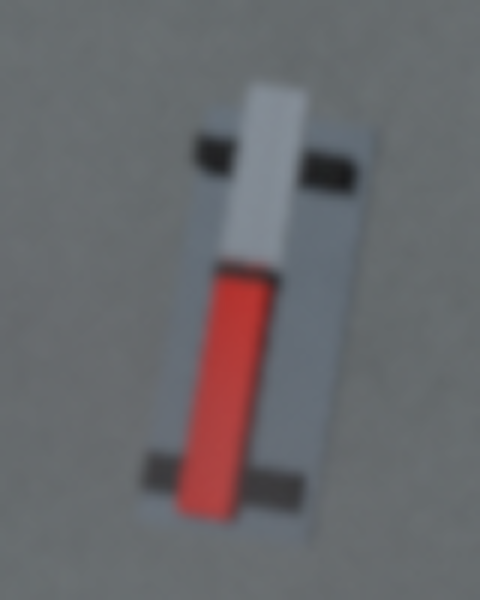

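The crops show the tool handle at about (205,222) in the top image and the blade pointing up and slightly right. The cover's notch is dark and faces the robot, at about (333,182). Next I'll pin down the tray and tool, and work out the first move.

```bash
cat >> h.py <<'E'
from scipy.spatial.transform import Rotation as R
def rot(q): return R.from_quat([q[1],q[2],q[3],q[0]])
def goal(p,Rm,s=None):
    "shift in tool axes (cm) and rotvec (deg) from current measured pose"
    s=s or manip.state();C=rot(s['tool_rot'])
    d=C.inv().apply(np.array(p)-s['tool_pos'])*100; t=(C.inv()*Rm).as_rotvec(degrees=True)
    return np.round(d,2),np.round(t,2)
def tool_R(head,tilt,zsign=1):
    """fingers x axis: down tilted forward by tilt (deg) along heading; jaw axis z horizontal, perpendicular to heading"""
    h=np.radians(head);f=np.array([np.cos(h),np.sin(h),0]);a=np.radians(tilt)
    x=np.sin(a)*f+np.array([0,0,-np.cos(a)]);z=zsign*np.array([-np.sin(h),np.cos(h),0]);y=np.cross(z,x)
    return R.from_matrix(np.c_[x,y,z])
E
python3 - <<'E'
from h import *
f=load('top0.png');im=f['pixels'];hsv=cv2.cvtColor(im,cv2.COLOR_BGR2HSV)
m=cv2.inRange(im,(160,160,160),(255,255,255));u0,v0,u1,v1=385,175,475,280
mm=np.zeros_like(m);mm[v0:v1,u0:u1]=m[v0:v1,u0:u1]
n,l,s,c=cv2.connectedComponentsWithStats(mm);i=1+np.argmax(s[1:,4]);print(s[i])
cs,_=cv2.findContours((l==i).astype(np.uint8),0,1);
pts=np.array([onplane(f,*p,.014)[:2]*1000 for p in cs[0][:,0].astype(float)],np.float32)
r=cv2.minAreaRect(pts);print('tray',r)
# tool: rays
m=cv2.inRange(hsv,(0,120,60),(10,255,255));m[:160]=0;m[260:]=0;m[:,:160]=0;m[:,240:]=0
cs,_=cv2.findContours(m,0,1);c=max(cs,key=cv2.contourArea)
print('handle',cv2.minAreaRect(np.array([onplane(f,*p,.045)[:2]*1000 for p in c[:,0].astype(float)],np.float32)))
for u,v in [(249/6+160,84/6+160),(306/6+160,91/6+160)]: print('tip corner',onplane(f,u,v,.0365))
s=manip.state();C=rot(s['tool_rot']).as_matrix();print(C.round(3))
E
```

```text
[ 397  186   60   83 4207]
tray ((468.9419860839844, -252.89752197265625), (130.43679809570312, 182.42494201660156), 83.85540008544922)
handle ((467.9232482910156, 284.73828125), (20.59834861755371, 90.7547607421875), 80.96317291259766)
tip corner [0.58858483 0.27931174 0.0365    ]
tip corner [0.5858732  0.25691913 0.0365    ]
[[-0.001 -0.927  0.374]
 [-0.001  0.374  0.927]
 [-1.     0.    -0.002]]
```

```bash
python3 -m inch '[{"fingers":0.2,"delta_pos":[0,-5.5,-3.2],"twist":[0,0,0]},{"fingers":0.2,"delta_pos":[0,-5.5,-3.2],"twist":[0,0,0]},{"fingers":0.2,"delta_pos":[0,-5.5,-3.2],"twist":[0,0,0]},{"fingers":0.2,"delta_pos":[0,-5.5,-3.2],"twist":[0,0,0]},{"fingers":0.2,"delta_pos":[0,-5.5,-3.2],"twist":[0,0,0]}]'; python3 -m inch '[{"fingers":0.2,"delta_pos":[0,-2,-2],"twist":[-7,0,0]},{"fingers":0.2,"delta_pos":[0,0,0],"twist":[-7,0,0]},{"fingers":0.2,"delta_pos":[0,0,0],"twist":[0,0,0]}]'
python3 - <<'E'
from h import *
f=grab('wrist','wrist1.png')
for p in [(.4978,.2805,.045),(.587,.268,.0365)]: print(proj(f,p))
print(goal((.4978,.2805,.15),tool_R(-7.9,30)), manip.state()['time'])
E
```

```text
time: 0.78
tool_pos: [0.4264, 0.3309, 0.2311]
tool_rot: [0.586, -0.396, 0.586, 0.396]
contact_force: [0.7, 0.9, 0.2]
gripper_width: 0.604
time: 1.15
tool_pos: [0.4367, 0.3061, 0.231]
tool_rot: [0.534, -0.463, 0.534, 0.463]
contact_force: [0.2, 1.0, -0.3]
gripper_width: 0.604
[263.80179438 240.68372258]
[265.66984362 310.80440254]
(array([ 8.1 , -6.44, -1.71]), array([ -0.21,  -0.07, -30.03])) 1.2
```

View pics/wrist1.png

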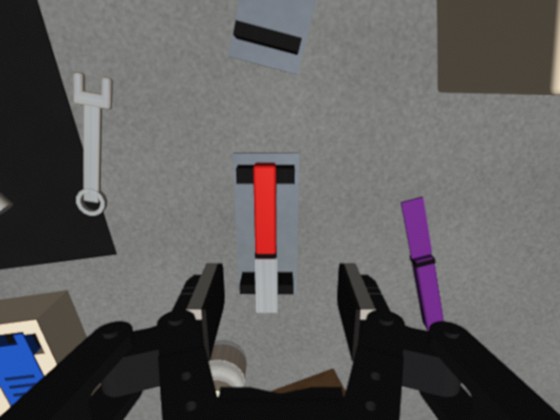

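The tool is centred at about column 265, with its tip at (265,312), which is within 1–2 px of my prediction. I'll go to a tilted pre-grasp.

```bash
python3 -m inch '[{"fingers":0.2,"delta_pos":[0,-3,-1],"twist":[0,0,-10]},{"fingers":0.2,"delta_pos":[0,-2,-0.7],"twist":[0,0,-10]},{"fingers":0.2,"delta_pos":[3,0,0],"twist":[0,0,-10]},{"fingers":0.2,"delta_pos":[0,0,0],"twist":[0,0,0]}]'
python3 - <<'E'
from h import *
Rg=tool_R(-7.9,30);x=Rg.as_matrix()[:,0];G=np.array([.5057,.2794,.035]);T=G+.019*x
print(T,goal(T-.07*x,Rg),goal(T,Rg))
E
```

```text
time: 1.7
tool_pos: [0.4888, 0.2804, 0.1996]
tool_rot: [0.632, -0.586, 0.399, 0.313]
contact_force: [-0.9, 0.4, -0.7]
gripper_width: 0.597
[0.51510984 0.27809428 0.01854552] (array([10.07,  6.66,  0.21]), array([ 0.16, -0.33, -0.61])) (array([17.07,  6.59,  0.25]), array([ 0.16, -0.33, -0.61]))
```

```bash
python3 -m inch '[{"fingers":0.2,"delta_pos":[3,3.5,0.2],"twist":[0,0,-0.6]},{"fingers":0.2,"delta_pos":[4,3.1,0],"twist":[0,0,0]},{"fingers":0.2,"delta_pos":[4,0,0],"twist":[0,0,0]},{"fingers":0.2,"delta_pos":[3,0,0],"twist":[0,0,0]},{"fingers":0.2,"delta_pos":[0,0,0],"twist":[0,0,0]}]'
python3 - <<'E'
from h import *
Rg=tool_R(-7.9,30);x=Rg.as_matrix()[:,0];G=np.array([.5057,.2794,.035]);T=G+.019*x
print(goal(T,Rg));f=grab('scene','scene2.png');cv2.imwrite('pics/s2c.png',cv2.resize(f['pixels'][120:270,260:430],None,fx=4,fy=4))
f=grab('wrist','wrist2.png')
E
```

```text
time: 2.33
tool_pos: [0.5088, 0.2812, 0.0521]
tool_rot: [0.637, -0.588, 0.394, 0.307]
contact_force: [0.4, 0.4, 0.4]
gripper_width: 0.6
(array([ 3.23,  1.12, -0.21]), array([-0.16, -0.2 ,  0.42]))
```

View pics/wrist2.png

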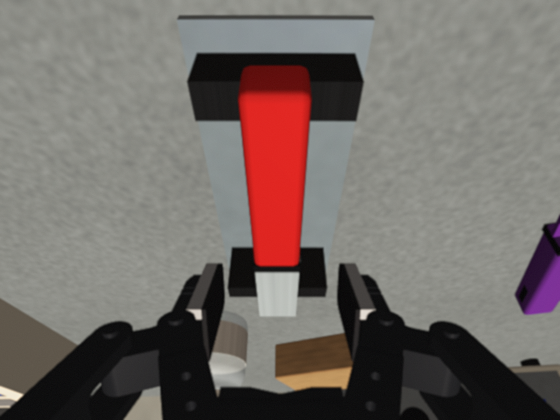

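View pics/s2c.png

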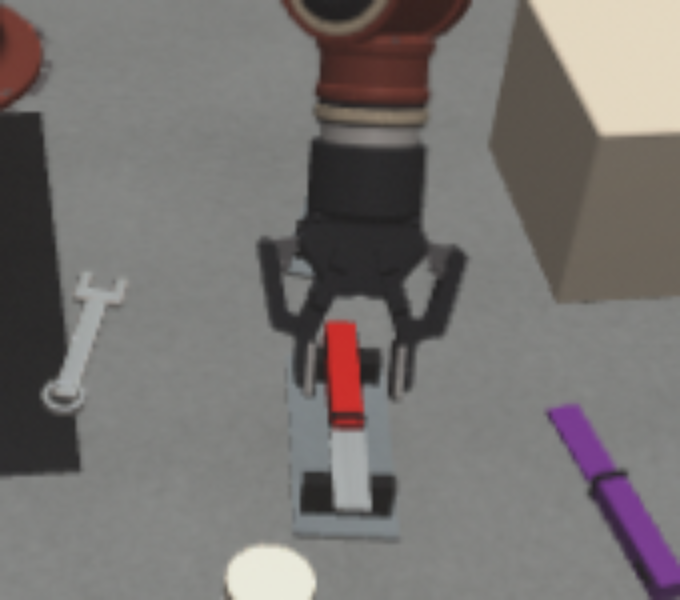

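The fingers straddle the handle, with the handle axis at column 275 and the finger centre at 281. I'll go in and close.

```bash
python3 -m inch '[{"fingers":0.2,"delta_pos":[0,1.1,-0.2],"twist":[0,0,0.4]},{"fingers":0.2,"delta_pos":[1.7,0,0],"twist":[0,0,0]},{"fingers":0.2,"delta_pos":[1.5,0,0],"twist":[0,0,0]},{"fingers":0.2,"delta_pos":[0,0,0],"twist":[0,0,0]}]';python3 -m inch '[{"fingers":-1,"delta_pos":[0,0,0],"twist":[0,0,0]},{"fingers":-1,"delta_pos":[0,0,0],"twist":[0,0,0]},{"fingers":-1,"delta_pos":[0,0,0],"twist":[0,0,0]},{"fingers":-1,"delta_pos":[0,0,0],"twist":[0,0,0]}]'
python3 - <<'E'
from h import *
Rg=tool_R(-7.9,30);x=Rg.as_matrix()[:,0];G=np.array([.5057,.2794,.035]);T=G+.019*x
print(goal(T,Rg));s=manip.state();print(s['tool_pos'],s['tool_rot'],s['joint_pos']);f=grab('wrist','wrist3.png')
E
```

```text
time: 2.92
tool_pos: [0.5135, 0.2785, 0.0193]
tool_rot: [0.636, -0.587, 0.395, 0.309]
contact_force: [0.0, 0.6, 0.4]
gripper_width: 0.597
time: 3.42
tool_pos: [0.5145, 0.2792, 0.0207]
tool_rot: [0.637, -0.587, 0.394, 0.309]
contact_force: [-5.4, 0.7, 6.7]
gripper_width: 0.246
(array([ 0.22,  0.04, -0.1 ]), array([-0.09,  0.01,  0.27]))
[0.51451351 0.27917465 0.02069002] [ 0.63652457 -0.58696447  0.3936927   0.30873167] [ 0.51692592  0.01215077  2.11274564 -0.52987749  0.65254974 -0.5480743 ]
```

View pics/wrist3.png

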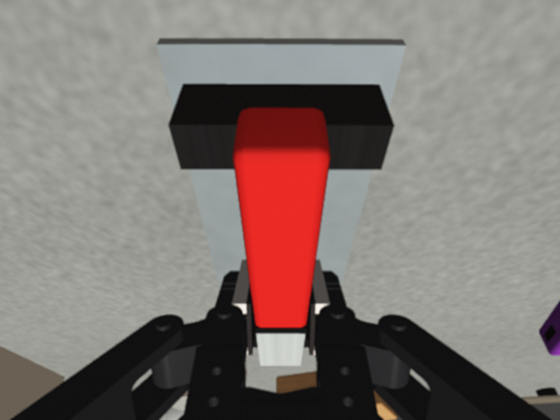

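The jaws hold the handle just behind the blade collar, opening 0.246 (about 21 mm). Lifting.

```bash
python3 - <<'E'
from h import *
s=manip.state();C=rot(s['tool_rot'])
Rt=R.from_euler('z',-7.9,degrees=True)
tip=C.inv().apply(np.array([.587,.268,.035])-s['tool_pos']);Rrel=C.inv()*Rt
json.dump({'tip':tip.tolist(),'Rrel':Rrel.as_quat().tolist(),'T0':s['tool_pos'].tolist(),'q0':s['tool_rot'].tolist()},open('grip.json','w'));print(tip*1000)
print(C.inv().apply([0,0,1]))
E
python3 -m inch '[{"fingers":-1,"delta_pos":[-1.7,-1,0],"twist":[0,0,0]},{"fingers":-1,"delta_pos":[-4,-2.3,0],"twist":[0,0,0]},{"fingers":-1,"delta_pos":[-4,-2.3,0],"twist":[0,0,3]},{"fingers":-1,"delta_pos":[-4,-2.3,0],"twist":[0,0,7]},{"fingers":-1,"delta_pos":[-1,-0.5,0],"twist":[0,0,10]}]'
python3 - <<'E'
from h import *
def pred(s):
    g=json.load(open('grip.json'));C=rot(s['tool_rot']);return s['tool_pos']+C.apply(g['tip']),(C*R.from_quat(g['Rrel'])).as_matrix()
s=manip.state();p,Rm=pred(s);print('tip pred',p,'axis',Rm[:,0])
f=grab('scene','scene4.png');print(proj(f,p),proj(f,p-.07*Rm[:,0]))
cv2.imwrite('pics/s4c.png',cv2.resize(f['pixels'][100:270,260:430],None,fx=3.5,fy=3.5))
f=grab('top','top4.png');print(proj(f,p),proj(f,p-.07*Rm[:,0]))
cv2.imwrite('pics/t4c.png',cv2.resize(f['pixels'][130:280,160:310],None,fx=4,fy=4))
E
```

```text
[ 24.58887891 -70.58645657  -0.96610548]
[-0.8636514  -0.50408875  0.00088792]
time: 4.1
tool_pos: [0.5179, 0.2795, 0.1938]
tool_rot: [0.574, -0.509, 0.488, 0.416]
contact_force: [0.0, -0.9, -1.4]
gripper_width: 0.245
tip pred [0.59092565 0.2684751  0.18217447] axis [ 0.93122987 -0.12568071 -0.34207497]
[355.23698285 206.14868822] [354.27535051 179.91743662]
[191.95922634 157.55773033] [183.49792393 187.79175284]
```

View pics/s4c.png

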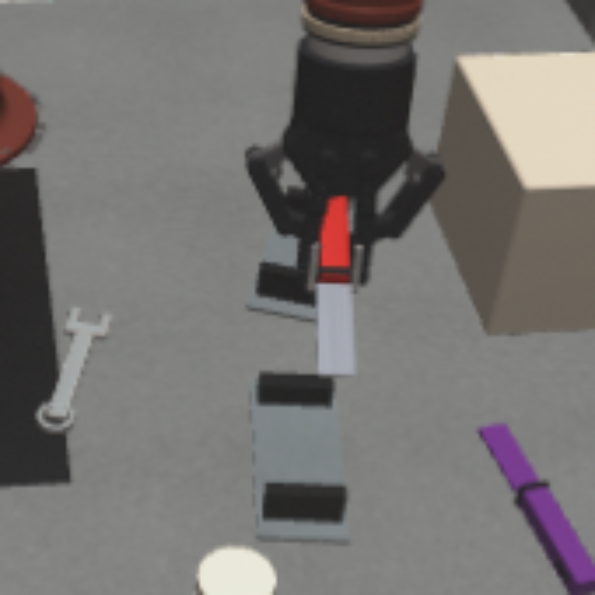

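View pics/t4c.png

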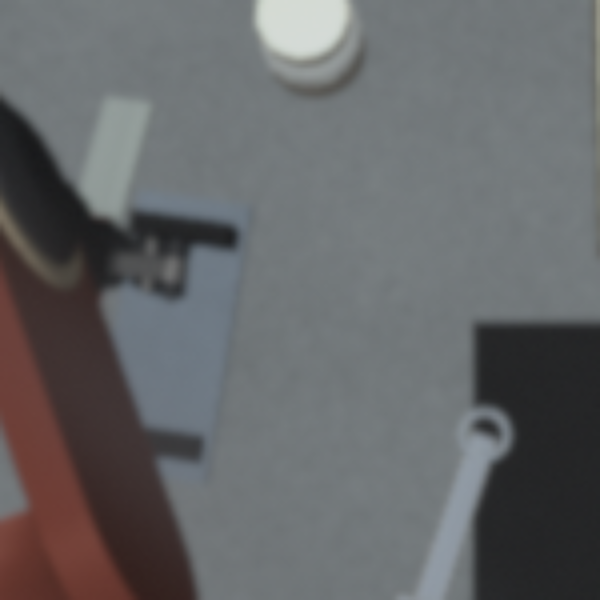

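The scene crop shows the blade tip at full-image (356,206), where I predicted it. In the top view it is about 3 px farther out than predicted, so I'll check against depth.

Run:
```python
from h import *
s=manip.state();g=json.load(open('grip.json'));C=rot(s['tool_rot'])
for n,b in (('top4.png',(182,150,196,184)),('scene4.png',(346,176,364,210))):
    f=load(n);P=cloud(f);q=P[b[1]:b[3],b[0]:b[2]].reshape(-1,3);q=q[(q[:,2]>.14)]
    # blade points: in predicted tool frame
    p=s['tool_pos']+C.apply(g['tip']);Rm=(C*R.from_quat(g['Rrel'])).as_matrix()
    t=(q-p)@Rm*1000;k=(abs(t[:,1])<14)&(abs(t[:,2])<12)&(t[:,0]>-65)&(t[:,0]<15);t=t[k]
    print(n,len(t),'x max',np.percentile(t[:,0],[1,95,100]),'y',np.percentile(t[:,1],[2,50,98]),'z fit',np.polyfit(t[:,0],t[:,2],1))
```

```text
top4.png 321 x max [-63.67203202  -2.95519522   1.23046386] y [-9.89300504  1.01240024 13.1810337 ] z fit [-0.01231444  2.46882385]
scene4.png 247 x max [-64.34186116  -2.86248151  -0.14946918] y [-8.75778903  1.84246106 13.43932825] z fit [-0.00293282 -0.05762539]
```

The depth agrees with the prediction within about 2 mm. Now the pre-insertion pose.

```bash
cat >> h.py <<'E'
HO=np.array([.6182,-.023]);HH=1.3
def hw(x,y,z):
    h=np.radians(HH);return np.array([HO[0]+(x*np.cos(h)-y*np.sin(h))/1000,HO[1]+(x*np.sin(h)+y*np.cos(h))/1000,z/1000])
def wh(p):
    h=np.radians(HH);d=np.array(p[:2])-HO;return np.array([d[0]*np.cos(h)+d[1]*np.sin(h),-d[0]*np.sin(h)+d[1]*np.cos(h),p[2]])*1000
def tip_goal(tx,ty,tz,pitch,s=None):
    "tip in housing mm, blade pitch down deg"
    s=s or manip.state();g=json.load(open('grip.json'))
    Rt=R.from_euler('z',HH,degrees=True)*R.from_euler('y',pitch,degrees=True)
    Rc=Rt*R.from_quat(g['Rrel']).inv();p=hw(tx,ty,tz)-Rc.apply(g['tip'])
    return p,*goal(p,Rc,s)
def tip_now(s=None):
    s=s or manip.state();g=json.load(open('grip.json'));C=rot(s['tool_rot']);p=s['tool_pos']+C.apply(g['tip']);m=(C*R.from_quat(g['Rrel'])).as_matrix()
    return wh(p).round(1),'pitch',round(-np.degrees(np.arcsin(m[2,0]))*-1*-1,1),'head',round(np.degrees(np.arctan2(m[1,0],m[0,0])),1)
E
python3 - <<'E'
from h import *
print(tip_now());print(tip_goal(-78,0,86,45));print(tip_goal(-78,0,150,45))
E
```

```text
(array([-17.5, 290.3, 181.6]), 'pitch', np.float64(19.7), 'head', np.float64(-8.0))
(array([ 0.47819798, -0.0250988 ,  0.12772704]), array([  6.31,   1.13, -30.65]), array([-9.41,  0.57, 25.22]))
(array([ 0.47819798, -0.0250988 ,  0.19172704]), array([ 1.000e-02, -4.000e-02, -3.063e+01]), array([-9.41,  0.57, 25.22]))
```

```bash
python3 -m inch '[{"fingers":-1,"delta_pos":[0,0,-5.1],"twist":[0,0,4]},{"fingers":-1,"delta_pos":[0,0,-5.1],"twist":[0,0,5]},{"fingers":-1,"delta_pos":[0,0,-5.1],"twist":[0,0,6]},{"fingers":-1,"delta_pos":[0,0,-5.1],"twist":[0,0,6]},{"fingers":-1,"delta_pos":[0,0,-5.1],"twist":[0,0,4]}]'; python3 -m inch '[{"fingers":-1,"delta_pos":[0,0,-5.1],"twist":[0,0,0]},{"fingers":-1,"delta_pos":[0,0,0],"twist":[-9.4,0.5,0]},{"fingers":-1,"delta_pos":[0,0,0],"twist":[0,0,0]}]'
python3 - <<'E'
from h import *
print(tip_now());print(tip_goal(-78,0,86,45)[1:])
E
```

```text
time: 4.82
tool_pos: [0.48, 0.0242, 0.1864]
tool_rot: [0.468, -0.391, 0.59, 0.529]
contact_force: [1.3, -0.7, -1.4]
gripper_width: 0.248
time: 5.2
tool_pos: [0.4731, -0.0248, 0.1865]
tool_rot: [0.433, -0.43, 0.547, 0.573]
contact_force: [0.4, 0.4, -1.7]
gripper_width: 0.247
(array([-83.1,   1.6, 144.7]), 'pitch', np.float64(45.0), 'head', np.float64(3.0))
(array([ 5.55, -1.99, -0.22]), array([ 0.34,  1.82, -0.04]))
```

```bash
python3 -m inch '[{"fingers":-1,"delta_pos":[2.8,-1,-0.1],"twist":[0.3,1.8,0]},{"fingers":-1,"delta_pos":[2.7,-1,-0.1],"twist":[0,0,0]},{"fingers":-1,"delta_pos":[0,0,0],"twist":[0,0,0]},{"fingers":-1,"delta_pos":[0,0,0],"twist":[0,0,0]}]'
python3 - <<'E'
from h import *
print(tip_now());print(tip_goal(-78,0,86,45)[1:])
s=manip.state();g=json.load(open('grip.json'));C=rot(s['tool_rot']);p=s['tool_pos']+C.apply(g['tip']);Rm=(C*R.from_quat(g['Rrel'])).as_matrix()
for n,c in (('scene',(200,190,280,300)),('top',(290,110,380,230)),('wrist',None)):
    f=grab(n,n+'5.png');
    print(n,'tip',proj(f,p),'tipL',proj(f,p+.012*Rm[:,1]),'rim',proj(f,hw(-58,0,60)),'lip',proj(f,hw(-42,0,60)),'lipL',proj(f,hw(-42,17,60)),'lipR',proj(f,hw(-42,-17,60)))
    if c: cv2.imwrite(f'pics/{n}5c.png',cv2.resize(f['pixels'][c[1]:c[3],c[0]:c[2]],None,fx=5,fy=5,interpolation=cv2.INTER_CUBIC))
    P=cloud(f);q=P.reshape(-1,3);t=(q-p)@Rm*1000;k=(abs(t[:,1])<15)&(abs(t[:,2])<8)&(t[:,0]>-60)&(t[:,0]<10);t=t[k]
    if len(t)>20: print(len(t),np.percentile(t[:,0],[90,97]),'y',np.percentile(t[:,1],[3,50,97]),'z',np.polyfit(t[:,0],t[:,2],1))
E
```

```text
time: 5.7
tool_pos: [0.4801, -0.0253, 0.1308]
tool_rot: [0.426, -0.439, 0.554, 0.565]
contact_force: [-0.2, -0.8, -1.2]
gripper_width: 0.246
(array([-76. ,   0. ,  89.2]), 'pitch', np.float64(44.9), 'head', np.float64(1.5))
(array([0.34, 0.11, 0.02]), array([0.19, 0.02, 0.11]))
scene tip [231.39597919 226.36204302] tipL [236.16518998 225.98595278] rim [232.51584773 239.4320599 ] lip [232.67302614 244.17167884] lipL [239.4497406  243.64473675] lipR [225.88978705 244.6974044 ]
242 [-3.32967251  1.09698031] y [-10.51507159   0.77594919  12.15828901] z [-0.00289225  0.19402277]
top tip [334.15724286 190.26950448] tipL [328.70198982 190.38260069] rim [332.37629208 184.60977472] lip [332.15852592 177.68814184] lipL [324.70180794 177.82063682] lipR [339.61328453 177.55630974]
wrist tip [278.84369809 359.97021091] tipL [299.00870788 359.90999515] rim [278.96606331 363.71443005] lip [278.96807881 385.99937056] lipL [303.73166855 385.9774147 ] lipR [254.20252138 385.98218843]
1432 [-3.78898264  0.54370539] y [-10.43366215   0.79506632  12.21290242] z [0.00558684 2.39418045]
```

View pics/scene5c.png

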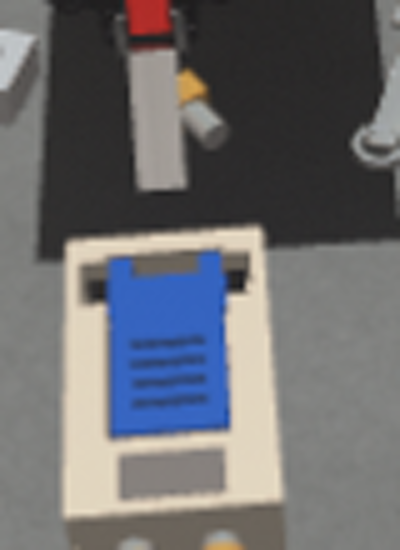

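View pics/top5c.png

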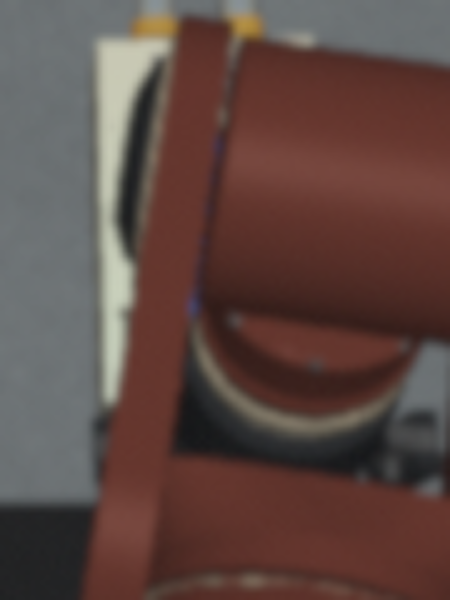

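View pics/wrist5.png

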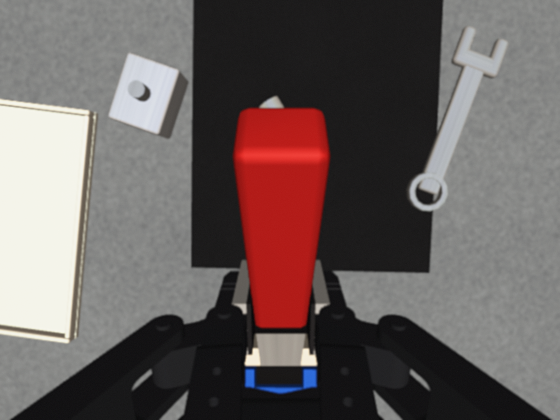

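In the scene view the tip is at (232.3,227.9) and the notch centre is at column 233, so the tip is laterally aligned. I'll bring the tip to just above the opening and look again.

```bash
python3 - <<'E'
from h import *
s=manip.state()
print(tip_goal(-56,0,64,45,s)[1:])
E
python3 -m inch '[{"fingers":-1,"delta_pos":[1.1,-1.0,0],"twist":[0.2,0,0.1]},{"fingers":-1,"delta_pos":[0.9,-1.0,0],"twist":[0,0,0]},{"fingers":-1,"delta_pos":[0,0,0],"twist":[0,0,0]}]'
python3 - <<'E'
from h import *
print(tip_now());print(tip_goal(-56,0,64,45)[1:])
s=manip.state();g=json.load(open('grip.json'));C=rot(s['tool_rot']);p=s['tool_pos']+C.apply(g['tip']);Rm=(C*R.from_quat(g['Rrel'])).as_matrix()
f=grab('scene','scene6.png');c=(205,215,265,265)
a=cv2.resize(f['pixels'][c[1]:c[3],c[0]:c[2]],None,fx=12,fy=12,interpolation=cv2.INTER_CUBIC);cv2.imwrite('pics/scene6c.png',a)
F=lambda q:((proj(f,q)-c[:2])*12+5.5).round(1)
print('tip',F(p),'rim',F(hw(-58,0,60)),'lip',F(hw(-42,0,60)),'nearwall',F(hw(-70,0,60)), 'corners',F(hw(-70,50,60)),F(hw(-70,-50,60)),'end',F(hw(-55,25,60)))
E
```

```text
(array([ 2.03, -2.52,  0.06]), array([0.18, 0.02, 0.23]))
time: 6.22
tool_pos: [0.4946, -0.0254, 0.105]
tool_rot: [0.426, -0.437, 0.555, 0.565]
contact_force: [0.8, -0.6, -0.8]
gripper_width: 0.247
(array([-61.6,  -0.6,  63.2]), 'pitch', np.float64(45.1), 'head', np.float64(1.4))
(array([-0.21, -0.52,  0.07]), array([ 0.  ,  0.07, -0.07]))
tip [331.1 276.1] rim [335.7 298.7] lip [337.6 355.6] nearwall [334.3 256.8] corners [568.8 238.8] [ 99.2 274.8] end [454.6 300.1]
```

View pics/scene6c.png

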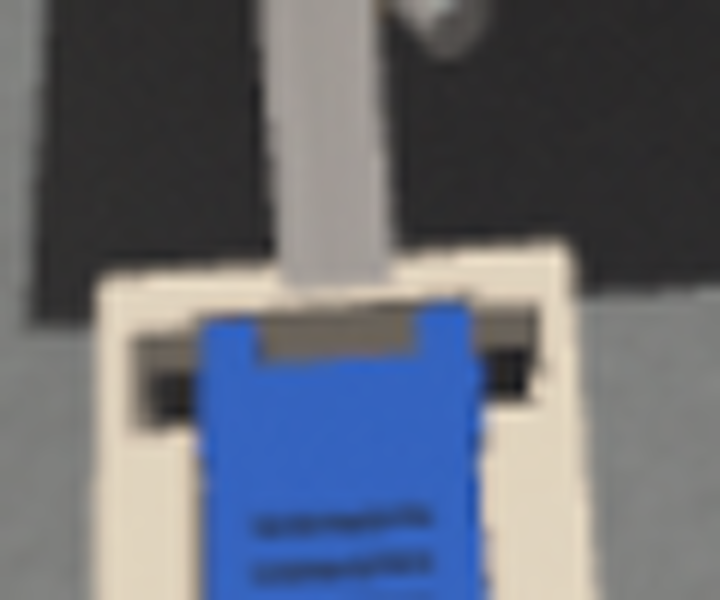

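The tip edge at crop (334,283) lines up with the notch, which runs from columns 258 to 416 with the lip edge at about row 357. Prediction and picture agree to within about 1 mm. Now raise onto the 45° line and slide in.

```bash
python3 -m inch '[{"fingers":-1,"delta_pos":[-0.2,-0.5,0.1],"twist":[0,0,0]},{"fingers":-1,"delta_pos":[0.3,-0.52,0],"twist":[0,0,0]},{"fingers":-1,"delta_pos":[0.3,-0.52,0],"twist":[0,0,0]},{"fingers":-1,"delta_pos":[0,0,0],"twist":[0,0,0]}]'
python3 - <<'E'
from h import *
print(tip_now());print(tip_goal(-48,0,56,45)[1:]);print(tip_goal(-34,0,42,45)[1:])
f=grab('scene','scene7.png');c=(205,215,265,265)
cv2.imwrite('pics/scene7c.png',cv2.resize(f['pixels'][c[1]:c[3],c[0]:c[2]],None,fx=12,fy=12,interpolation=cv2.INTER_CUBIC))
E
```

```text
time: 6.78
tool_pos: [0.508, -0.024, 0.0975]
tool_rot: [0.426, -0.437, 0.555, 0.565]
contact_force: [0.1, -0.4, -1.7]
gripper_width: 0.247
(array([-48.2,   0.5,  55.7]), 'pitch', np.float64(45.1), 'head', np.float64(1.4))
(array([-0.03, -0.01, -0.04]), array([ 0.01,  0.07, -0.08]))
(array([ 0.97, -1.72, -0.04]), array([ 0.01,  0.07, -0.08]))
```

View pics/scene7c.png

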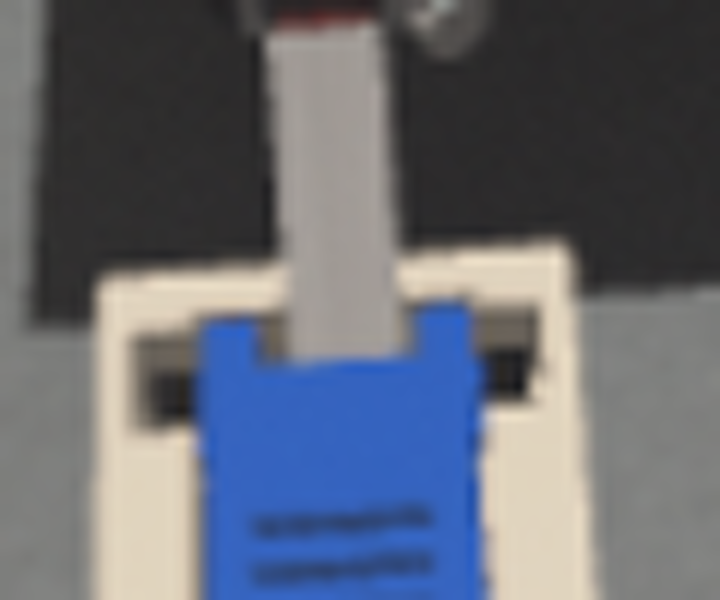

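The blade is in the opening (columns 290–408 in a notch of 258–416) with no force. It sits slightly to the right, so I'll shift it 2 mm and slide deeper.

```bash
python3 -m inch '[{"fingers":-1,"delta_pos":[0,0,-0.2],"twist":[0,0,0]},{"fingers":-1,"delta_pos":[0.5,-0.87,0],"twist":[0,0,0]},{"fingers":-1,"delta_pos":[0.5,-0.87,0],"twist":[0,0,0]},{"fingers":-1,"delta_pos":[0,0,0],"twist":[0,0,0]}]'
python3 - <<'E'
from h import *
print(tip_now());print(manip.state()['contact_force'])
f=grab('scene','scene8.png');c=(205,215,265,265)
cv2.imwrite('pics/scene8c.png',cv2.resize(f['pixels'][c[1]:c[3],c[0]:c[2]],None,fx=12,fy=12,interpolation=cv2.INTER_CUBIC))
E
```

```text
time: 7.32
tool_pos: [0.5224, -0.0257, 0.083]
tool_rot: [0.426, -0.437, 0.556, 0.565]
contact_force: [0.3, -0.1, -1.4]
gripper_width: 0.25
(array([-33.9,  -1.5,  41.2]), 'pitch', np.float64(45.1), 'head', np.float64(1.4))
[ 0.34430217 -0.14213567 -1.36884482]
```

View pics/scene8c.png

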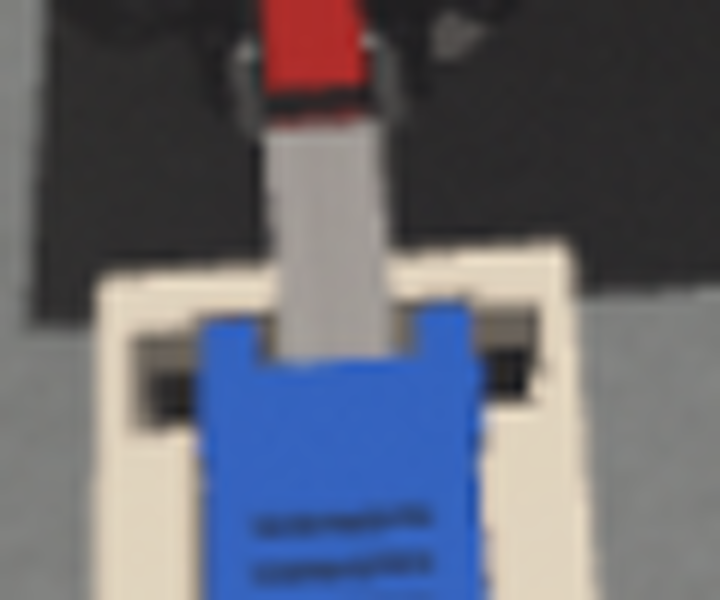

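The blade is 20 mm in below the lip with no contact force. I'll compute the prying steps, lifting while flattening the slope.

```bash
cat > pry.py <<'E'
from h import *
def wp(phi,th,d):
    a=np.radians(phi);t=np.radians(th);x,z=-97,20
    L=np.array([55+x*np.cos(a)+z*np.sin(a),36-x*np.sin(a)+z*np.cos(a)])
    return L, L+d*np.array([np.cos(t),-np.sin(t)])-1.5*np.array([np.sin(t),np.cos(t)])
def seq(ws,y=-1):
    s=manip.state()
    for phi,th,d in ws:
        L,T=wp(phi,th,d);p,dp,tw=tip_goal(T[0],y,T[1],th,s);print((phi,th,d),'L',L.round(1),'tip',T.round(1),'dpos',dp,'twist',tw)
        Rc=rot(s['tool_rot'])*R.from_rotvec(tw,degrees=True);q=Rc.as_quat();s={'tool_pos':p,'tool_rot':np.r_[q[3],q[:3]]}
E
python3 - <<'E'
from pry import *
seq([(0,36,16),(3,28,16),(6,20,16),(9,15,16),(12,12,16),(14,12,16)])
E
```

```text
(0, 36, 16) L [-42.  56.] tip [-29.9  45.4] dpos [0.67 0.01 0.06] twist [ 0.01  0.06 -9.09]
(3, 28, 16) L [-40.8  61. ] tip [-27.4  52.2] dpos [ 0.3   0.09 -0.  ] twist [-0.   -0.01 -8.  ]
(6, 20, 16) L [-39.4  66. ] tip [-24.9  59.1] dpos [ 0.32 -0.01  0.  ] twist [-0.   -0.02 -8.  ]
(9, 15, 16) L [-37.7  70.9] tip [-22.6  65.3] dpos [ 0.06 -0.14  0.  ] twist [-0. -0. -5.]
(12, 12, 16) L [-35.7  75.7] tip [-20.4  70.9] dpos [-0.11 -0.24  0.  ] twist [-0.   -0.01 -3.  ]
(14, 12, 16) L [-34.3  78.9] tip [-18.9  74.1] dpos [-0.25 -0.24  0.  ] twist [-0.  0.  0.]
```

```bash
python3 -m inch '[{"fingers":-1,"delta_pos":[0.33,0,0.05],"twist":[0,0,-4.5]},{"fingers":-1,"delta_pos":[0.33,0,0],"twist":[0,0,-4.5]},{"fingers":-1,"delta_pos":[0.15,0.05,0],"twist":[0,0,-4]},{"fingers":-1,"delta_pos":[0.15,0.05,0],"twist":[0,0,-4]},{"fingers":-1,"delta_pos":[0,0,0],"twist":[0,0,0]}]'
cat > look.py <<'E'
from pry import *
import sys
k=sys.argv[1]
s=manip.state();print(tip_now(s),s['contact_force'].round(1),s['ft_torque'].round(2),s['joint_pos'].round(2))
f=grab('scene',f'scene{k}.png');c=(200,190,270,270)
F=lambda q:((proj(f,q)-c[:2])*8).round(1)
g=json.load(open('grip.json'));C=rot(s['tool_rot']);p=s['tool_pos']+C.apply(g['tip']);m=(C*R.from_quat(g['Rrel'])).as_matrix()
print('pred handle front',F(p-.07*m[:,0]))
cv2.imwrite(f'pics/scene{k}c.png',cv2.resize(f['pixels'][c[1]:c[3],c[0]:c[2]],None,fx=8,fy=8,interpolation=cv2.INTER_CUBIC))
P=cloud(f);hsv=cv2.cvtColor(f['pixels'],cv2.COLOR_BGR2HSV);mk=cv2.inRange(hsv,(100,120,60),(130,255,255))>0;mk[:230]=0;mk[295:]=0
q=P[mk];q=q[~np.isnan(q[:,0])];hq=np.array([wh(a) for a in q]);A=np.c_[hq[:,0],np.ones(len(hq))];co,*_=np.linalg.lstsq(A,hq[:,2],rcond=None);r=hq[:,2]-A@co;kk=abs(r)<4;co,*_=np.linalg.lstsq(A[kk],hq[kk,2],rcond=None)
print('cover slope deg',-np.degrees(np.arctan(co[0])),'z at -50',co[0]*-50+co[1],'z at 50',co[0]*50+co[1])
E
python3 look.py 9
```

```text
time: 8.0
tool_pos: [0.5172, -0.0249, 0.0731]
tool_rot: [-0.504, 0.513, -0.486, -0.497]
contact_force: [-2.1, 0.7, -6.0]
gripper_width: 0.249
(array([-29.7,  -0.7,  50.9]), 'pitch', np.float64(28.3), 'head', np.float64(1.3)) [-2.1  0.7 -6. ] [0.09 0.82 0.  ] [-0.2  -0.07  2.01  0.01  1.17 -1.79]
pred handle front [249.2 267.5]
cover slope deg 0.5698638390862244 z at -50 60.35050465911347 z at 50 59.35587183355787
```

View pics/scene9c.png

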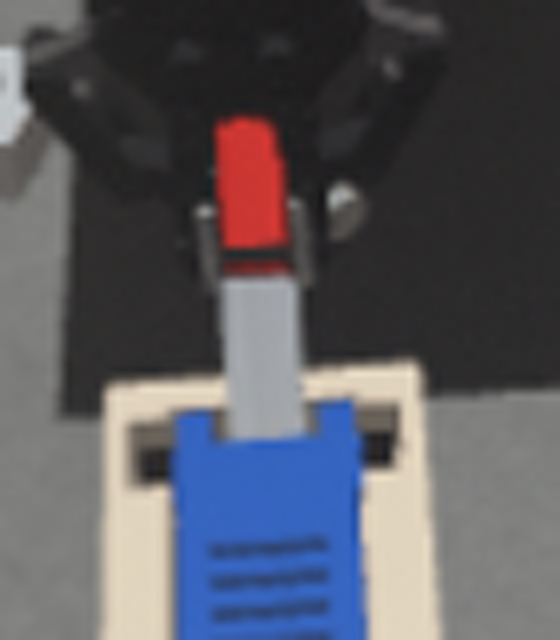

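The blade is under the lip and carrying about 5 N, and the handle front is at crop (258,270), about where I predicted. I'll keep prying.

```bash
python3 -m inch '[{"fingers":-1,"delta_pos":[0.15,0,0],"twist":[0,0,-4]},{"fingers":-1,"delta_pos":[0.15,0,0],"twist":[0,0,-4]},{"fingers":-1,"delta_pos":[0,-0.1,0],"twist":[0,0,-2.5]},{"fingers":-1,"delta_pos":[0,-0.1,0],"twist":[0,0,-2.5]},{"fingers":-1,"delta_pos":[0,0,0],"twist":[0,0,0]}]'
python3 look.py 10
```

```text
time: 8.68
tool_pos: [0.5195, -0.0249, 0.0705]
tool_rot: [-0.556, 0.564, -0.425, -0.438]
contact_force: [-8.9, -0.1, -0.1]
gripper_width: 0.246
(array([-24.2,  -0.7,  64.8]), 'pitch', np.float64(15.5), 'head', np.float64(1.3)) [-8.9 -0.1 -0.1] [0.01 1.55 0.02] [-0.23 -0.21  2.16  0.08  0.94 -1.86]
pred handle front [249.1 268.2]
cover slope deg 7.856086272754275 z at -50 74.03225259381108 z at 50 60.23421728955532
```

View pics/scene10c.png

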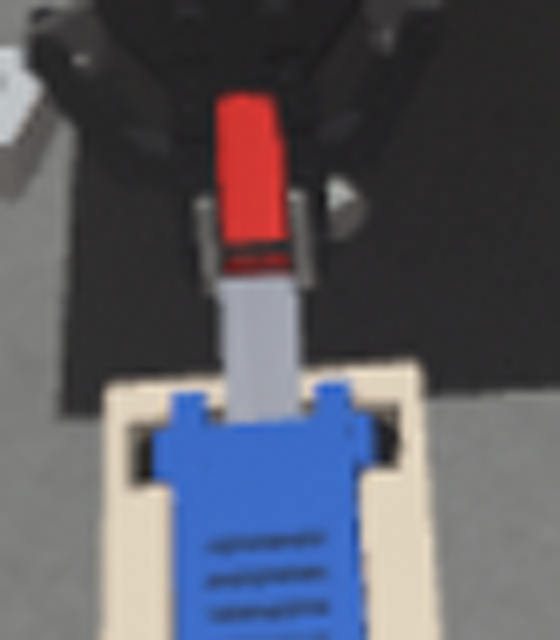

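The cover is tilting (slope 7.9°, notched end +14 mm) and its side tabs are showing. I'll lift further.

```bash
python3 -m inch '[{"fingers":-1,"delta_pos":[-0.3,0,0],"twist":[0,0,-1]},{"fingers":-1,"delta_pos":[-0.3,0,0],"twist":[0,0,-1]},{"fingers":-1,"delta_pos":[0,0,0],"twist":[0,0,0]}]'
python3 look.py 11
python3 -m inch '[{"fingers":-1,"delta_pos":[-0.2,0,0],"twist":[0,0,-1]},{"fingers":-1,"delta_pos":[-0.2,0,0],"twist":[0,0,-1]},{"fingers":-1,"delta_pos":[0,0,0],"twist":[0,0,0]}]'
python3 look.py 12
```

```text
time: 9.1
tool_pos: [0.5208, -0.0254, 0.0787]
tool_rot: [-0.565, 0.574, -0.413, -0.425]
contact_force: [-3.8, 1.1, -0.9]
gripper_width: 0.246
(array([-22.7,  -1.3,  76.2]), 'pitch', np.float64(13.0), 'head', np.float64(1.3)) [-3.8  1.1 -0.9] [0.08 0.77 0.1 ] [-0.23 -0.25  2.18  0.09  0.92 -1.87]
pred handle front [245.4 251.4]
cover slope deg 12.732253908358054 z at -50 85.44657840154777 z at 50 62.85144491246582
time: 9.52
tool_pos: [0.5194, -0.0255, 0.0821]
tool_rot: [-0.573, 0.581, -0.403, -0.415]
contact_force: [-0.8, -0.1, -1.2]
gripper_width: 0.247
(array([-24. ,  -1.3,  82.3]), 'pitch', np.float64(10.9), 'head', np.float64(1.3)) [-0.8 -0.1 -1.2] [0.   0.24 0.03] [-0.24 -0.28  2.2   0.11  0.89 -1.89]
pred handle front [244.1 239.1]
cover slope deg 16.28983058083939 z at -50 91.88378899736553 z at 50 62.6610082836779
```

View pics/scene12c.png

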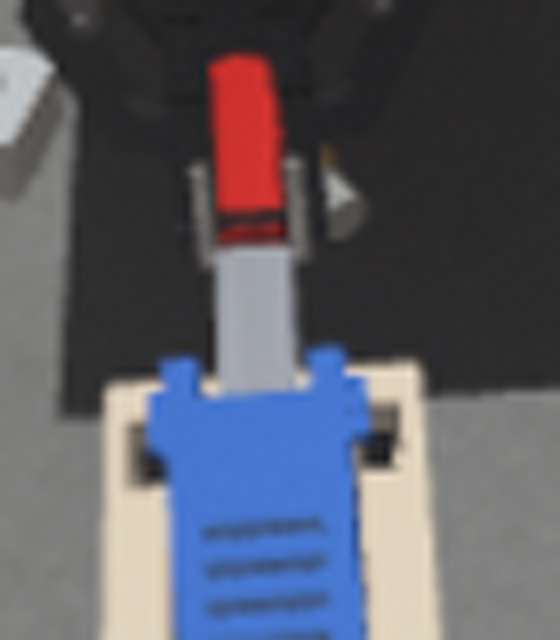

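The catches have let go: the notched end is up about 30 mm, resting on the blade, and the force is down to the tool's weight. I'll lower it onto the catches, then draw the blade out.

Run:
```python
from h import *
print(tip_goal(-27,-1,62,11)[1:]);print(tip_goal(-75,-1,72,11)[1:])
```

```text
(array([1.8 , 0.94, 0.03]), array([-0.02, -0.02,  0.05]))
(array([-0.73,  5.14,  0.02]), array([-0.02, -0.02,  0.05]))
```

```bash
python3 -m inch '[{"fingers":-1,"delta_pos":[0.6,0.3,0],"twist":[0,0,0]},{"fingers":-1,"delta_pos":[0.6,0.3,0],"twist":[0,0,0]},{"fingers":-1,"delta_pos":[0.6,0.3,0],"twist":[0,0,0]},{"fingers":-1,"delta_pos":[0,0,0],"twist":[0,0,0]}]'
python3 look.py 13
```

```text
time: 10.07
tool_pos: [0.5161, -0.0252, 0.0606]
tool_rot: [-0.572, 0.58, -0.403, -0.416]
contact_force: [-0.1, 0.7, -1.5]
gripper_width: 0.245
(array([-27.4,  -1. ,  60.6]), 'pitch', np.float64(11.1), 'head', np.float64(1.3)) [-0.1  0.7 -1.5] [-0.04  0.23  0.  ] [-0.24 -0.25  2.22  0.11  0.85 -1.89]
pred handle front [250.6 278.6]
cover slope deg 7.804479177399809 z at -50 73.57362407479167 z at 50 59.867363593486004
```

View pics/scene13c.png

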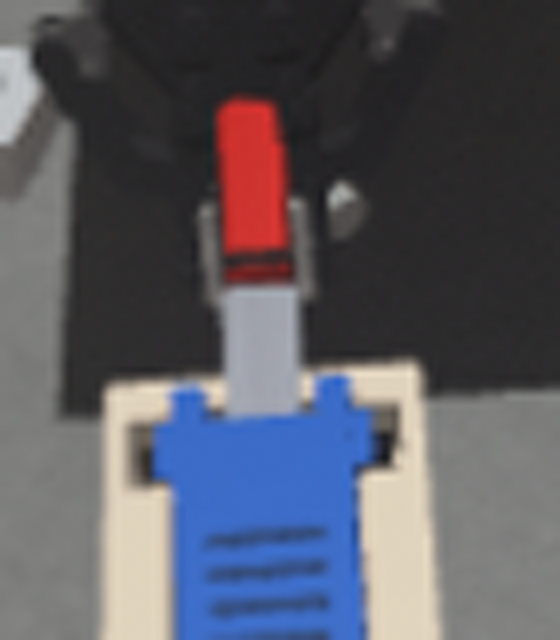

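The cover is propped on the catches (slope 7.8°, notched end about 14 mm above the rim). Withdrawing the blade.

```bash
python3 -m inch '[{"fingers":-1,"delta_pos":[-0.4,0.7,0],"twist":[0,0,0]},{"fingers":-1,"delta_pos":[-0.8,1.4,0],"twist":[0,0,0]},{"fingers":-1,"delta_pos":[-1.2,2.1,0],"twist":[0,0,0]},{"fingers":-1,"delta_pos":[-3,0.5,0],"twist":[0,0,0]},{"fingers":-1,"delta_pos":[0,0,0],"twist":[0,0,0]}]'
python3 look.py 14
python3 - <<'E'
from h import *
g=json.load(open('grip.json'));q=np.array(g['q0']);print(goal(np.array(g['T0'])+[0,0,.12],rot(q)));print(manip.state()['tool_pos'])
E
```

```text
time: 10.75
tool_pos: [0.4556, -0.0272, 0.0999]
tool_rot: [-0.573, 0.582, -0.402, -0.413]
contact_force: [0.3, -0.2, -0.4]
gripper_width: 0.249
(array([-87.9,  -1.7, 100.5]), 'pitch', np.float64(10.7), 'head', np.float64(1.2)) [ 0.3 -0.2 -0.4] [0.   0.21 0.01] [-0.29 -0.52  2.34  0.12  0.99 -1.93]
pred handle front [234.7  62.1]
cover slope deg 7.847746748563812 z at -50 73.59843678318808 z at 50 59.81523350728116
(array([-1.79, -7.58, 30.49]), array([  8.35,   3.79, -10.77]))
[ 0.45524301 -0.0270297   0.09864021]
```

View pics/scene14c.png

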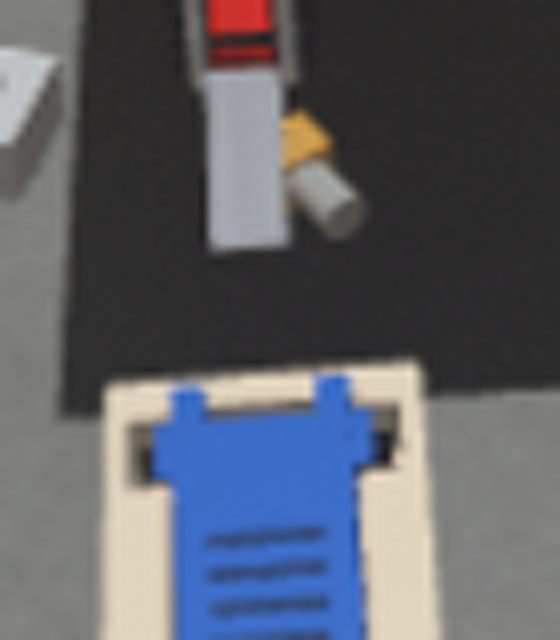

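The blade is out and the cover stays propped. Carrying the tool back to its rest.

```bash
python3 -m inch '[{"fingers":-1,"delta_pos":[-5,0,0],"twist":[0,0,0]},{"fingers":-1,"delta_pos":[0,-1.5,5],"twist":[0,0,-5]},{"fingers":-1,"delta_pos":[0,-1.5,5.2],"twist":[0,0,-5.5]},{"fingers":-1,"delta_pos":[0,-1.5,5.2],"twist":[4.2,2,0]},{"fingers":-1,"delta_pos":[0,-1.5,5.2],"twist":[4,2,0]}]'; python3 -m inch '[{"fingers":-1,"delta_pos":[0,0,5],"twist":[0,0,0]},{"fingers":-1,"delta_pos":[0,0,0],"twist":[0,0,0]}]'
python3 - <<'E'
from h import *
g=json.load(open('grip.json'));q=np.array(g['q0']);print(goal(np.array(g['T0'])+[0,0,.06],rot(q)));print(manip.state()['tool_pos'])
E
```

```text
time: 11.42
tool_pos: [0.4884, 0.1695, 0.1682]
tool_rot: [0.635, -0.585, 0.392, 0.319]
contact_force: [-0.0, -1.1, -0.8]
gripper_width: 0.25
time: 11.68
tool_pos: [0.4945, 0.221, 0.1681]
tool_rot: [0.633, -0.586, 0.39, 0.322]
contact_force: [0.0, 0.5, -1.8]
gripper_width: 0.245
(array([8.31, 3.18, 5.93]), array([ 0.89,  1.02, -0.9 ]))
[0.49450269 0.22101973 0.16810388]
```

Now I'll move above the rest at 60 mm clearance and check how the tool sits in the grip.

```bash
python3 -m inch '[{"fingers":-1,"delta_pos":[0,0,5.9],"twist":[0.9,1,-0.9]},{"fingers":-1,"delta_pos":[4.2,1.6,0],"twist":[0,0,0]},{"fingers":-1,"delta_pos":[2.5,0.8,0],"twist":[0,0,0]},{"fingers":-1,"delta_pos":[0,0,0],"twist":[0,0,0]}]'
cat > chk.py <<'E'
from h import *
import sys
g=json.load(open('grip.json'));q=np.array(g['q0']);print(goal(np.array(g['T0']),rot(q)))
s=manip.state();C=rot(s['tool_rot']);p=s['tool_pos']+C.apply(g['tip']);Rm=(C*R.from_quat(g['Rrel'])).as_matrix();print('tip pred',p,Rm[:,0].round(3))
for n in ('scene','top','wrist'):
    f=grab(n,n+sys.argv[1]+'.png');print(n,'tip',proj(f,p),proj(f,p-.07*Rm[:,0]))
    P=cloud(f);t=(P.reshape(-1,3)-p)@Rm*1000
    k=(abs(t[:,1])<13)&(abs(t[:,2])<9)&(t[:,0]>-60)&(t[:,0]<12)
    u=t[k]
    if len(u)>20: print(' blade',len(u),np.percentile(u[:,0],[90,97]),'y',np.percentile(u[:,1],[3,50,97]),'yfit',np.polyfit(u[:,0],u[:,1],1),'z',np.polyfit(u[:,0],u[:,2],1))
    red=cv2.inRange(cv2.cvtColor(f['pixels'],cv2.COLOR_BGR2HSV),(0,120,60),(10,255,255)).reshape(-1)>0
    k=(abs(t[:,1])<20)&(abs(t[:,2])<20)&(t[:,0]>-175)&(t[:,0]<-65)&red;u=t[k]
    if len(u)>20: print(' red',len(u),np.percentile(u[:,0],[2,98]),'y',np.percentile(u[:,1],[3,50,97]),'z',np.polyfit(u[:,0],u[:,2],1),'z at -150',np.polyval(np.polyfit(u[:,0],u[:,2],1),-150))
E
python3 chk.py 15; cd pics; python3 -c "
import cv2;a=cv2.imread('scene15.png');cv2.imwrite('s15c.png',cv2.resize(a[130:280,270:430],None,fx=4,fy=4))"
```

```text
time: 12.18
tool_pos: [0.5132, 0.2723, 0.0959]
tool_rot: [0.636, -0.586, 0.398, 0.307]
contact_force: [0.6, 0.3, -0.9]
gripper_width: 0.248
(array([6.52, 3.74, 0.71]), array([-0.25, -0.37, -0.21]))
tip pred [0.58568986 0.26068775 0.10994641] [ 0.99  -0.144 -0.004]
scene tip [347.8762356  226.28321605] [346.36667467 206.47838401]
 blade 179 [-1.34767251  1.88962151] y [-10.18838949   0.91267872  12.29096924] yfit [0.00318638 0.95576073] z [-0.00493554  0.68635304]
 red 155 [-151.97891272  -67.71072734] y [-6.67999584  3.2857955  11.50457735] z [-0.01195498  7.81414944] z at -150 9.60739701804114
top tip [203.0932979  168.25068089] [197.51079111 199.92068572]
 blade 310 [-3.89027341  0.02990251] y [-9.48287311  1.2826311  12.25134825] yfit [-0.00730088  1.02823594] z [0.00476493 3.85394032]
 red 78 [-96.04765378 -74.19175523] y [-5.12271762  5.19053021 12.91741849] z [-4.15000032e-03  1.18450834e+01] z at -150 12.46758341141106
wrist tip [275.84649778 351.96093912] [273.95586644 299.21479188]
 blade 1324 [-2.42246272  2.0840213 ] y [-8.71262124  1.89517982 12.32836314] yfit [-0.00449133  1.69064395] z [0.00988362 6.54751695]
 red 16823 [-166.52249225  -80.02309856] y [-6.78613291  3.10118812 12.96977994] z [ 0.0764912  22.53704714] z at -150 11.063367831341068
```

View pics/s15c.png

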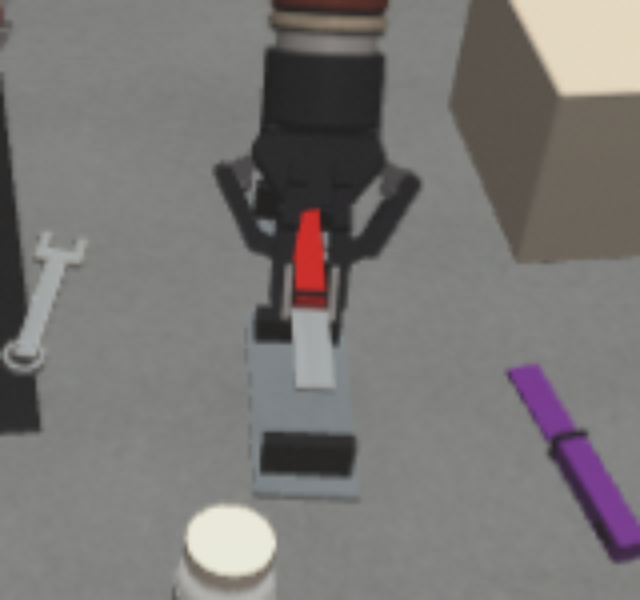

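View pics/wrist15.png

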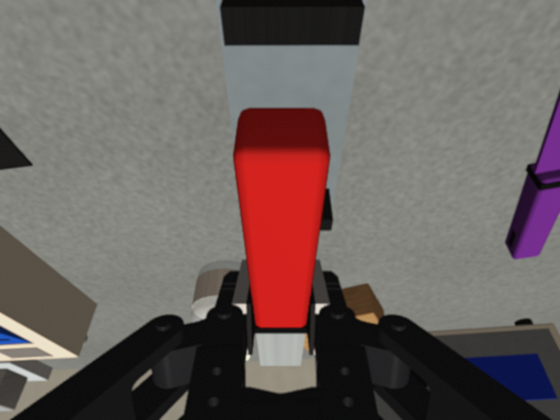

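The wrist picture shows the handle exactly where it was at grasp (columns 236–328, top at row 108), so the tool hasn't slipped. Lowering back to the recorded pose.

```bash
python3 -m inch '[{"fingers":-1,"delta_pos":[1.7,1,0.7],"twist":[-0.2,-0.4,-0.2]},{"fingers":-1,"delta_pos":[1.8,1.0,0],"twist":[0,0,0]},{"fingers":-1,"delta_pos":[1.7,1.0,0],"twist":[0,0,0]},{"fingers":-1,"delta_pos":[0,0,0],"twist":[0,0,0]}]'
python3 - <<'E'
from h import *
g=json.load(open('grip.json'));print(goal(np.array(g['T0']),rot(g['q0'])))
f=grab('wrist','wrist16.png')
E
```

```text
time: 12.82
tool_pos: [0.516, 0.2808, 0.0389]
tool_rot: [0.638, -0.587, 0.392, 0.308]
contact_force: [1.1, 0.1, -2.3]
gripper_width: 0.245
(array([ 1.51,  1.04, -0.19]), array([-0.1 ,  0.2 ,  0.24]))
```

View pics/wrist16.png

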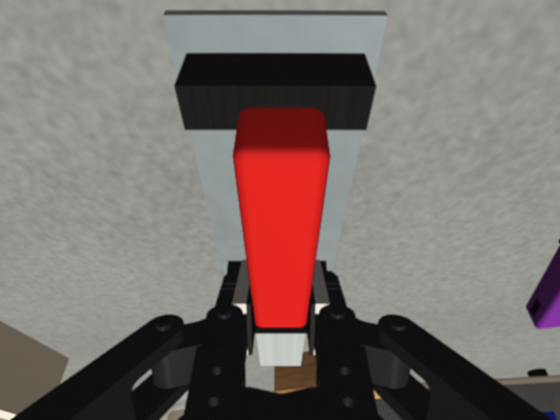

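```bash
python3 -m inch '[{"fingers":-1,"delta_pos":[0.7,0.5,-0.2],"twist":[0,0.2,0.2]},{"fingers":-1,"delta_pos":[0.7,0.4,0],"twist":[0,0,0]},{"fingers":-1,"delta_pos":[0,0,0],"twist":[0,0,0]},{"fingers":-1,"delta_pos":[0,0,0],"twist":[0,0,0]}]'
python3 - <<'E'
from h import *
g=json.load(open('grip.json'));print(goal(np.array(g['T0']),rot(g['q0'])),manip.state()['contact_force'])
E
```

```text
time: 13.38
tool_pos: [0.516, 0.2797, 0.0236]
tool_rot: [0.638, -0.587, 0.393, 0.308]
contact_force: [-0.2, 0.1, -0.8]
gripper_width: 0.25
(array([ 0.19,  0.27, -0.08]), array([-0.12,  0.1 ,  0.16])) [-0.16210571  0.09691538 -0.81372652]
```

```bash
python3 -m inch '[{"fingers":-1,"delta_pos":[0.2,0.2,-0.1],"twist":[0,0,0]},{"fingers":-1,"delta_pos":[0,0,0],"twist":[0,0,0]},{"fingers":-1,"delta_pos":[0,0,0],"twist":[0,0,0]}]'
python3 - <<'E'
from h import *
g=json.load(open('grip.json'));print(goal(np.array(g['T0']),rot(g['q0'])),manip.state()['contact_force'])
f=grab('wrist','wrist17.png')
E
```

```text
time: 13.75
tool_pos: [0.5151, 0.2788, 0.0209]
tool_rot: [0.638, -0.587, 0.393, 0.308]
contact_force: [-0.8, -1.2, -0.8]
gripper_width: 0.25
(array([-0.01,  0.07,  0.03]), array([-0.13,  0.1 ,  0.16])) [-0.7546244  -1.15942854 -0.84604944]
```

View pics/wrist17.png

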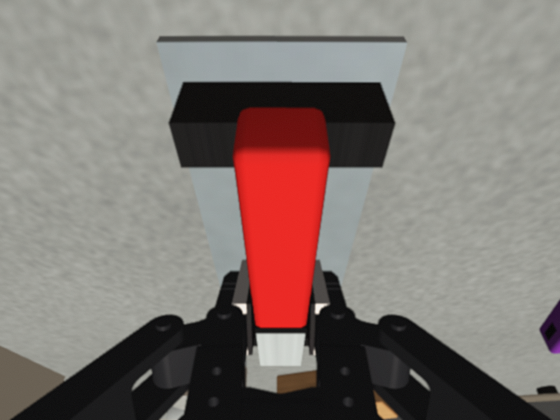

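This matches the grasp picture within 1–2 px. I'll lower half a millimetre more and release to part-open.

```bash
python3 -m inch '[{"fingers":-1,"delta_pos":[0.05,0.07,0.03],"twist":[0,0,0]},{"fingers":-0.2,"delta_pos":[0,0,0],"twist":[0,0,0]},{"fingers":0,"delta_pos":[0,0,0],"twist":[0,0,0]},{"fingers":0,"delta_pos":[0,0,0],"twist":[0,0,0]}]'
python3 -m inch '[{"fingers":0,"delta_pos":[-2,0,0],"twist":[0,0,0]},{"fingers":0,"delta_pos":[-4,0,0],"twist":[0,0,0]},{"fingers":0,"delta_pos":[-5,0,0],"twist":[0,0,0]},{"fingers":0,"delta_pos":[-2,0,0],"twist":[0,0,8]},{"fingers":0,"delta_pos":[0,0,0],"twist":[0,0,8]}]'
python3 - <<'E'
from h import *
f=grab('wrist','wrist18.png')
f=grab('scene','scene18.png');cv2.imwrite('pics/s18c.png',cv2.resize(f['pixels'][170:270,290:400],None,fx=5.4,fy=5.4,interpolation=cv2.INTER_CUBIC))
g=load('scene0.png')
for a in(f,g):
    P=cloud(a);m=cv2.inRange(cv2.cvtColor(a['pixels'],cv2.COLOR_BGR2HSV),(0,120,60),(10,255,255));m[:190]=0;m[250:]=0;m[:,:325]=0;m[:,365:]=0
    ys,xs=np.nonzero(m);print(xs.mean(),ys.mean(),len(xs))
print(manip.state()['tool_pos'])
E
```

```text
time: 14.3
tool_pos: [0.5148, 0.2792, 0.02]
tool_rot: [0.638, -0.586, 0.393, 0.308]
contact_force: [-0.0, 0.3, 0.0]
gripper_width: 0.499
time: 14.92
tool_pos: [0.4496, 0.2895, 0.1354]
tool_rot: [0.589, -0.526, 0.469, 0.395]
contact_force: [0.8, -0.0, 0.0]
gripper_width: 0.502
345.4926108374384 213.20689655172413 203
345.4313725490196 212.7843137254902 204
[0.45231904 0.2882249  0.13477444]
```

View pics/s18c.png

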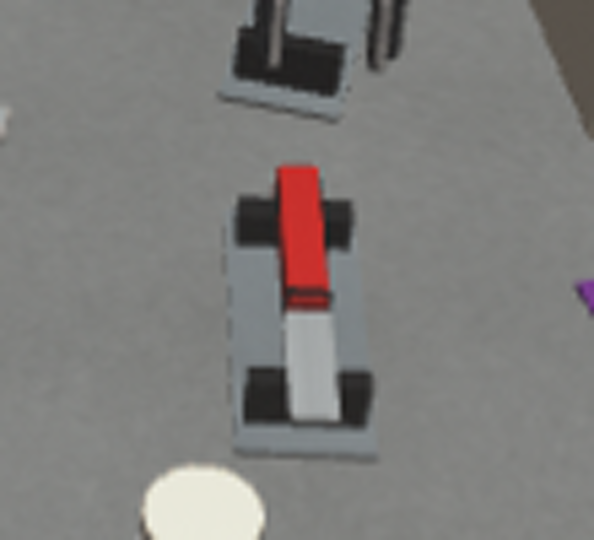

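View pics/wrist18.png

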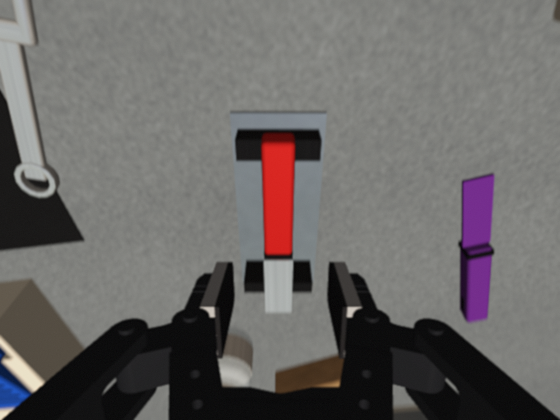

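The tool lies on both bars as before, with the red blob centroid at (345.5,213.2) versus (345.4,212.8) originally. Now the cover: I'll move to hover over the pinch point.

Run:
```python
from h import *
print(goal(hw(-35,0,150),tool_R(1.3,-7.8)),manip.state()['tool_pos'])
```

```text
(array([  2.74, -17.25, -29.02]), array([-9.52, -0.21, 22.41])) [0.45231904 0.2882249  0.13477444]
```

```bash
python3 -m inch '[{"fingers":1,"delta_pos":[-3,-1,-5],"twist":[0,0,5]},{"fingers":1,"delta_pos":[0,-2,-6],"twist":[0,0,6]},{"fingers":1,"delta_pos":[0,-2,-6],"twist":[0,0,6]},{"fingers":1,"delta_pos":[0,-4,-6],"twist":[0,0,5]},{"fingers":1,"delta_pos":[0,-4,-6],"twist":[0,0,0]}]'; python3 -m inch '[{"fingers":1,"delta_pos":[0,-4,0],"twist":[-9.5,0,0]},{"fingers":1,"delta_pos":[0,0,0],"twist":[0,0,0]},{"fingers":1,"delta_pos":[0,0,0],"twist":[0,0,0]}]'
python3 - <<'E'
from h import *
print(goal(hw(-35,0,110),tool_R(1.3,-7.8)),manip.state()['tool_pos'])
E
```

```text
time: 15.65
tool_pos: [0.5213, 0.0001, 0.1598]
tool_rot: [0.503, -0.427, 0.563, 0.498]
contact_force: [0.7, 0.1, 0.5]
gripper_width: 1.004
time: 16.02
tool_pos: [0.5588, -0.0025, 0.1546]
tool_rot: [0.465, -0.466, 0.52, 0.544]
contact_force: [-1.0, -0.2, -0.4]
gripper_width: 1.0
(array([ 4.05, -2.95, -2.29]), array([0.22, 1.37, 0.24])) [ 0.55883595 -0.00250611  0.15459923]
```

```bash
python3 -m inch '[{"fingers":0.7,"delta_pos":[0,-2,-2.3],"twist":[0,1.4,0.2]},{"fingers":0.7,"delta_pos":[2,-1,0],"twist":[0.2,0,0]},{"fingers":0.7,"delta_pos":[1.7,0,0],"twist":[0,0,0]},{"fingers":0.7,"delta_pos":[0,0,0],"twist":[0,0,0]}]'
python3 - <<'E'
from h import *
s=manip.state()
print(goal(hw(-35,0,64),tool_R(1.3,-7.8)),s['tool_pos'],wh(s['tool_pos']))
f=grab('wrist','wrist19.png');F=lambda x,y,z:proj(f,hw(x,y,z)).round(1)
print('side L/R at -35 top',F(-35,28,71.5),F(-35,-28,71.5),'end',F(-54,28,74.5),F(-54,-28,74.5))
f=grab('scene','scene19.png');c=(190,170,280,270);cv2.imwrite('pics/s19c.png',cv2.resize(f['pixels'][c[1]:c[3],c[0]:c[2]],None,fx=6,fy=6,interpolation=cv2.INTER_CUBIC))
E
```

```text
time: 16.52
tool_pos: [0.5825, -0.0242, 0.1114]
tool_rot: [0.458, -0.47, 0.527, 0.54]
contact_force: [-0.9, -0.5, 0.3]
gripper_width: 0.852
(array([ 4.68, -0.73,  0.03]), array([ 0.11,  0.09, -0.18])) [ 0.58251492 -0.02418093  0.11136282] [-35.7026889   -0.37102701 111.36282359]
side L/R at -35 top [329.2 252.9] [231.2 252.9] end [330.8 221.7] [229.6 221.7]
```

View pics/wrist19.png

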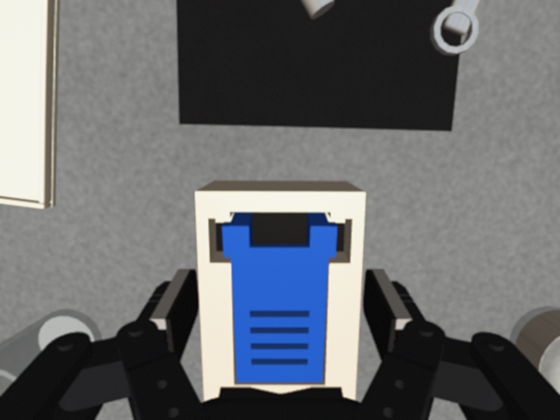

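View pics/s19c.png

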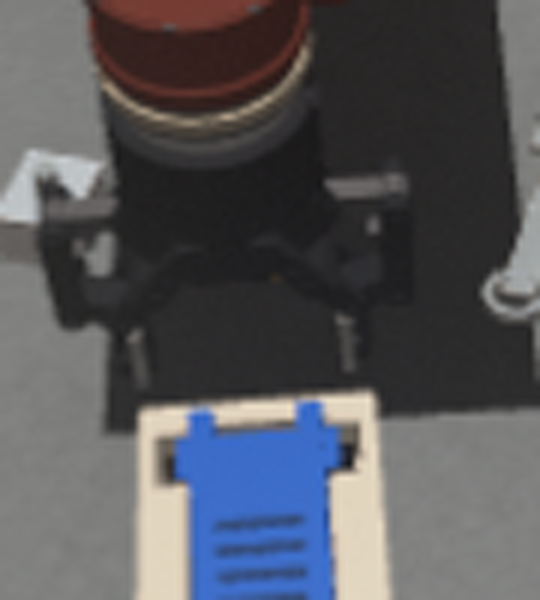

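In the wrist view the cover's sides are at columns 232 and 328, centred between the fingers at 280, and the tabs are at rows 224–258. I'll check the fore-aft position against the projection.

Run:
```python
from h import *
f=load('wrist19.png');F=lambda x,y,z:proj(f,hw(x,y,z)).round(1)
print('housing near edge',F(-70,50,60),F(-70,-50,60),'recess -58',F(-58,0,60),'tab -50',F(-50,34,62.4),'tab -30',F(-30,34,59.6),'lip -38',F(-39,0,72),'far end',F(55,0,60))
P=cloud(f);hsv=cv2.cvtColor(f['pixels'],cv2.COLOR_BGR2HSV);mk=cv2.inRange(hsv,(100,120,60),(130,255,255))>0;mk[:200]=0
q=np.array([wh(a) for a in P[mk]]);q=q[~np.isnan(q[:,0])]
print(np.percentile(q,[1,99],axis=0).round(1));t=q[(abs(q[:,1])<20)&(q[:,2]>58)];print(np.polyfit(t[:,0],t[:,2],1),np.percentile(t[:,0],[.5,99.5]))
e=q[(abs(q[:,1])>20)&(abs(q[:,1])<27)];print('ears',np.percentile(e,[.5],axis=0)); ta=q[abs(q[:,1])>31.5];print('tabs',np.percentile(ta,[2,98],axis=0))
```

```text
housing near edge [365.5 189.5] [194.9 189.4] recess -58 [280.2 209.6] tab -50 [337.9 223.7] tab -30 [336.1 254.6] lip -38 [280.2 246.4] far end [280.1 379. ]
[[-54.  -32.7  57.4]
 [ 55.7  31.3  74.9]]
[-0.12348745 67.50025536] [-53.65725791  56.2983815 ]
ears [[-54.80042022 -26.92897806  56.81699659]]
tabs [[-49.36233756 -37.00040431  47.36363184]
 [-25.28873849  35.44738758  62.82006818]]
```

The projection matches (tab row 223.7 versus 224, rim row 189.5 versus 190). Descending with the fingers open around the cover.

```bash
python3 -m inch '[{"fingers":0.7,"delta_pos":[2,-0.3,0],"twist":[0,0,0]},{"fingers":0.7,"delta_pos":[1.6,-0.3,0],"twist":[0,0,0]},{"fingers":0.7,"delta_pos":[1,-0.1,0],"twist":[0,0,0]},{"fingers":0.7,"delta_pos":[0,0,0],"twist":[0,0,0]}]'
python3 - <<'E'
from h import *
s=manip.state()
print(goal(hw(-35,0,64),tool_R(1.3,-7.8)),wh(s['tool_pos']),s['contact_force'])
f=grab('wrist','wrist20.png')
f=grab('scene','scene20.png');c=(190,190,280,270);cv2.imwrite('pics/s20c.png',cv2.resize(f['pixels'][c[1]:c[3],c[0]:c[2]],None,fx=7,fy=7,interpolation=cv2.INTER_CUBIC))
P=cloud(f);h=cv2.cvtColor(f['pixels'],cv2.COLOR_BGR2HSV)
q=P[190:270,190:280].reshape(-1,3);w=np.array([wh(a) for a in q]);col=f['pixels'][190:270,190:280].reshape(-1,3)
k=(abs(abs(w[:,1])-38)<12)&(w[:,0]>-60)&(w[:,0]<-20)&(w[:,2]>62)&(w[:,2]<110);print('finger pts',k.sum(),np.percentile(w[k],[2,50,98],axis=0).round(1))
E
```

```text
time: 17.12
tool_pos: [0.5852, -0.0251, 0.0665]
tool_rot: [0.459, -0.471, 0.527, 0.539]
contact_force: [-0.3, 0.3, -0.3]
gripper_width: 0.854
(array([0.27, 0.16, 0.14]), array([ 0.07,  0.05, -0.  ])) [-33.05628631  -1.39927689  66.45260826] [-0.26523796  0.26650573 -0.27850305]
finger pts 60 [[-48.1 -48.6  62.2]
 [-24.1 -28.   84.3]
 [-20.1  46.9 105. ]]
```

View pics/s20c.png

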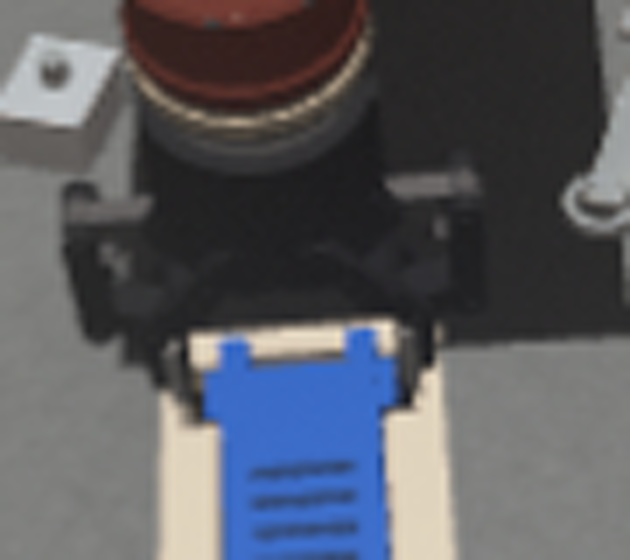

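View pics/wrist20.png

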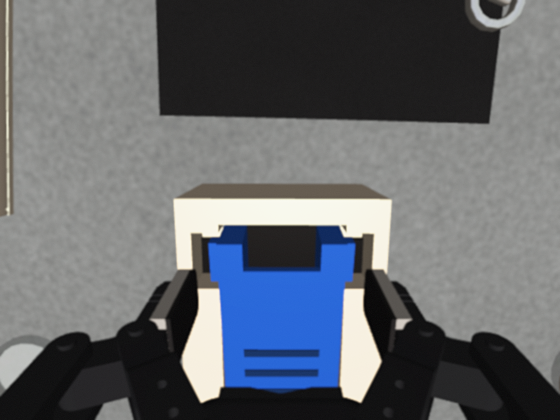

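Run:
```python
from h import *
s=manip.state();C=rot(s['tool_rot'])
for n,st in (('wrist20.png',s),):
    f=load(n);P=cloud(f);q=C.inv().apply(P.reshape(-1,3)-s['tool_pos'])*1000
    dark=(f['pixels'].max(2)<110).reshape(-1)
    k=(abs(abs(q[:,2])-42)<14)&(abs(q[:,1])<30)&(q[:,0]>-60)&(q[:,0]<6)&dark
    vv,uu=np.divmod(np.nonzero(k)[0],560);w=q[k]
    for lo in (-30,-20,-15,-10,-6,-3,0): 
        kk=(w[:,0]>lo)&(w[:,0]<lo+4); print(lo,kk.sum(), (np.median(vv[kk]),np.median(abs(w[kk,2])),np.median(w[kk,1])) if kk.any() else '')
```

```text
-30 661 (np.float64(301.0), np.float64(37.24516954299782), np.float64(8.524071407957996))
-20 540 (np.float64(287.0), np.float64(37.193132738796116), np.float64(8.589956099676703))
-15 405 (np.float64(282.0), np.float64(37.040699266542994), np.float64(8.58370189402443))
-10 138 (np.float64(284.0), np.float64(36.666765493276614), np.float64(3.8308235351079354))
-6 2 (np.float64(279.5), np.float64(35.97267112214262), np.float64(4.9980695437628135))
-3 8 (np.float64(240.5), np.float64(28.68083049960405), np.float64(21.184252245706904))
0 7 (np.float64(238.0), np.float64(28.32055693397959), np.float64(21.055063616814095))
```

At this opening the finger ends stand about 9 mm behind the TCP, and about 5.6 mm behind once closed on 56 mm. So I'll aim for TCP z ≈ 58 mm, which puts the finger ends at about 63 mm.

```bash
python3 - <<'E'
from h import *
print(goal(hw(-35,0,58),tool_R(1.3,-7.8)))
E
python3 -m inch '[{"fingers":0.7,"delta_pos":[0.4,0.1,0.1],"twist":[0,0,0]},{"fingers":0.7,"delta_pos":[0.4,0,0],"twist":[0,0,0]},{"fingers":0.5,"delta_pos":[0,0,0],"twist":[0,0,0]},{"fingers":0.5,"delta_pos":[0,0,0],"twist":[0,0,0]}]'
python3 - <<'E'
from h import *
s=manip.state()
print(goal(hw(-35,0,58),tool_R(1.3,-7.8)),wh(s['tool_pos']),s['contact_force'])
f=grab('wrist','wrist21.png')
E
```

```text
(array([1.05, 0.18, 0.16]), array([0.07, 0.02, 0.17]))
time: 17.73
tool_pos: [0.5842, -0.0243, 0.0604]
tool_rot: [0.459, -0.472, 0.526, 0.538]
contact_force: [0.2, 0.4, 0.5]
gripper_width: 0.752
(array([0.25, 0.06, 0.05]), array([0.07, 0.02, 0.16])) [-34.06508718  -0.52534298  60.36197543] [0.20857724 0.39609873 0.53392271]
```

View pics/wrist21.png

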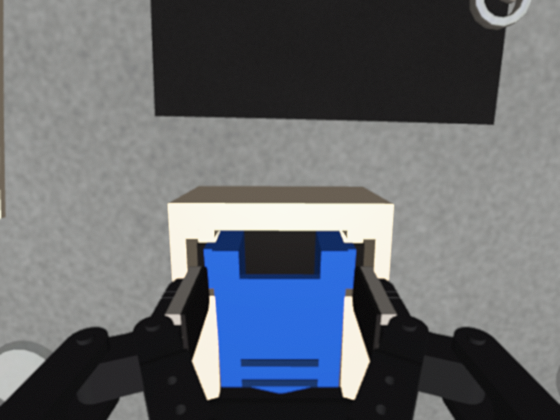

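```bash
python3 -m inch '[{"fingers":0.5,"delta_pos":[0.25,0.1,0],"twist":[0,0,0]},{"fingers":-1,"delta_pos":[0,0,0],"twist":[0,0,0]},{"fingers":-1,"delta_pos":[0,0,0],"twist":[0,0,0]},{"fingers":-1,"delta_pos":[0,0,0],"twist":[0,0,0]}]'
python3 - <<'E'
from h import *
s=manip.state()
print(wh(s['tool_pos']),s['contact_force'])
f=grab('wrist','wrist22.png')
f=grab('scene','scene22.png');c=(190,190,280,270);cv2.imwrite('pics/s22c.png',cv2.resize(f['pixels'][c[1]:c[3],c[0]:c[2]],None,fx=7,fy=7,interpolation=cv2.INTER_CUBIC))
E
```

```text
time: 18.27
tool_pos: [0.5828, -0.0242, 0.0581]
tool_rot: [0.459, -0.472, 0.526, 0.538]
contact_force: [-0.6, 0.5, 1.6]
gripper_width: 0.635
[-35.40438224  -0.44584599  58.09225893] [-0.60599719  0.52272736  1.55739744]
```

View pics/wrist22.png

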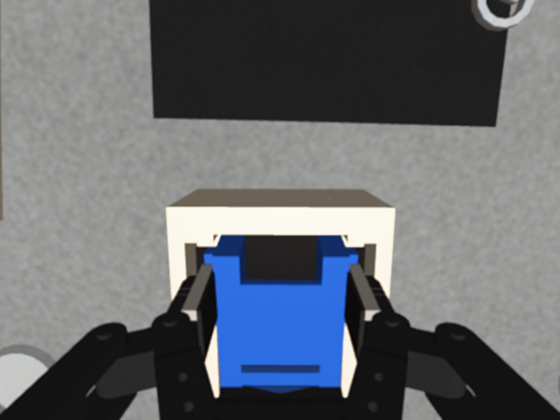

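View pics/s22c.png

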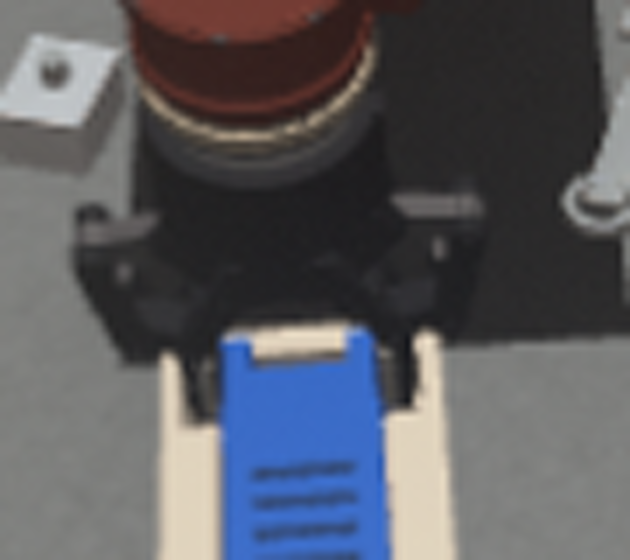

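The pads hold the cover's sides ahead of the tabs, opening 0.635 (about 54–56 mm). Lifting straight up.

```bash
python3 -m inch '[{"fingers":-1,"delta_pos":[-0.5,0.1,0],"twist":[0,0,0]},{"fingers":-1,"delta_pos":[-1,0.17,0],"twist":[0,0,0]},{"fingers":-1,"delta_pos":[-1.5,0.2,0],"twist":[0,0,0]},{"fingers":-1,"delta_pos":[0,0,0],"twist":[0,0,0]}]'
python3 - <<'E'
from h import *
s=manip.state()
print(wh(s['tool_pos']),s['contact_force'],s['gripper_width'])
f=grab('scene','scene23.png');c=(180,160,290,290);cv2.imwrite('pics/s23c.png',cv2.resize(f['pixels'][c[1]:c[3],c[0]:c[2]],None,fx=4.6,fy=4.6,interpolation=cv2.INTER_CUBIC))
E
```

```text
time: 18.88
tool_pos: [0.5838, -0.0246, 0.0908]
tool_rot: [0.46, -0.473, 0.526, 0.537]
contact_force: [0.4, 0.1, -1.1]
gripper_width: 0.633
[-34.45681336  -0.84550226  90.84192109] [ 0.41748736  0.07677235 -1.07587374] 0.6325101200127968
```

View pics/s23c.png

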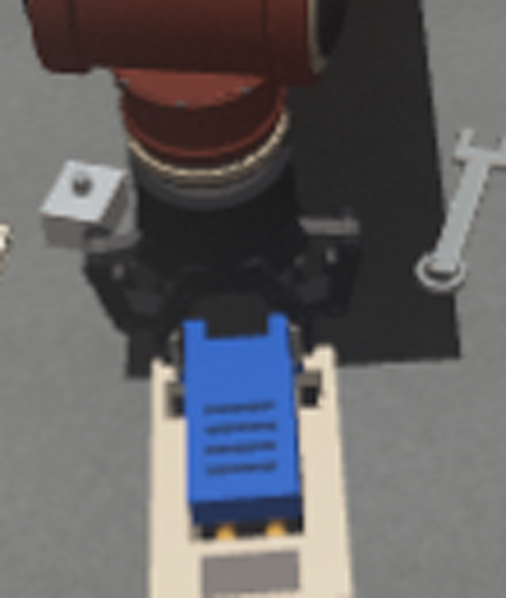

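The cover is clear of the recess and held firmly. Raising and heading for the tray.

```bash
python3 -m inch '[{"fingers":-1,"delta_pos":[-5,0.7,0],"twist":[0,0,-2]},{"fingers":-1,"delta_pos":[-2,0.3,0],"twist":[0,0,-4]},{"fingers":-1,"delta_pos":[0,0,0],"twist":[0,0,-2]}]'
python3 - <<'E'
from h import *
print(goal((.434,-.249,.14),tool_R(-6.1,0)))
E
```

```text
time: 19.3
tool_pos: [0.5818, -0.0246, 0.1611]
tool_rot: [-0.497, 0.509, -0.491, -0.503]
contact_force: [-0.6, 0.3, -0.2]
gripper_width: 0.638
(array([  1.94,  15.33, -22.08]), array([7.46, 0.02, 0.66]))
```

```bash
python3 -m inch '[{"fingers":-1,"delta_pos":[0,3,-4.4],"twist":[0,0,0]},{"fingers":-1,"delta_pos":[0,3.1,-4.4],"twist":[0,0,0]},{"fingers":-1,"delta_pos":[0,3.1,-4.4],"twist":[0,0,0]},{"fingers":-1,"delta_pos":[0,3.1,-4.4],"twist":[0,0,0]},{"fingers":-1,"delta_pos":[0,3,-4.4],"twist":[0,0,0]}]';python3 -m inch '[{"fingers":-1,"delta_pos":[2,0,0],"twist":[7.4,0,0.7]},{"fingers":-1,"delta_pos":[0,0,0],"twist":[0,0,0]},{"fingers":-1,"delta_pos":[0,0,0],"twist":[0,0,0]}]'
python3 - <<'E'
from h import *
s=manip.state();print(goal((.434,-.249,.016),tool_R(-6.1,0)),s['tool_pos'])
f=grab('scene','scene24.png');P=cloud(f);hsv=cv2.cvtColor(f['pixels'],cv2.COLOR_BGR2HSV);m=cv2.inRange(hsv,(100,120,60),(130,255,255));m[300:]=0;m[:100]=0;m[:,:50]=0;m[:,300:]=0
q=P[m>0];q=q[~np.isnan(q[:,0])];z=np.median(q[:,2]);q=q[abs(q[:,2]-z)<.009];A=np.c_[q[:,:2]-q[:,:2].mean(0),np.ones(len(q))]
for _ in range(3):
    co=np.linalg.lstsq(A,q[:,2],rcond=None)[0];k=abs(q[:,2]-A@co)<.003;q=q[k];A=A[k]
print('plane slopes deg',np.degrees(co[:2]),'z',co[2],cv2.minAreaRect((q[:,:2]*1000).astype(np.float32)))
cv2.imwrite('pics/s24c.png',cv2.resize(f['pixels'][120:300,90:270],None,fx=3.3,fy=3.3,interpolation=cv2.INTER_CUBIC))
E
```

```text
time: 19.92
tool_pos: [0.4311, -0.2485, 0.1557]
tool_rot: [-0.496, 0.506, -0.492, -0.506]
contact_force: [1.5, -0.6, -2.1]
gripper_width: 0.637
time: 20.3
tool_pos: [0.4331, -0.2473, 0.1372]
tool_rot: [0.524, -0.471, 0.526, 0.476]
contact_force: [0.4, -0.5, -0.9]
gripper_width: 0.636
(array([12.12, -0.19, -0.18]), array([ 0.22,  0.08, -0.41])) [ 0.4331213  -0.2473128   0.13718094]
plane slopes deg [-1.32594538  0.1107127 ] z 0.15036231489483573 ((470.7682189941406, -249.63465881347656), (58.769283294677734, 112.57488250732422), 83.78971862792969)
```

View pics/s24c.png

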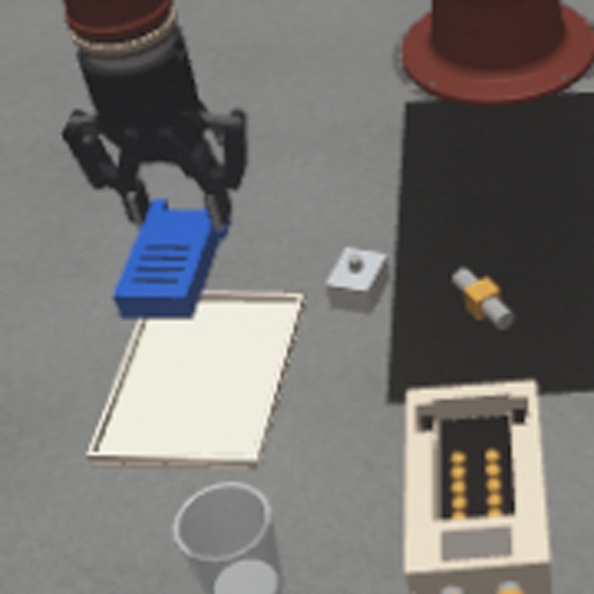

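The cover is held almost level (1.3° nose-down), centred over the tray at about (471,−250) mm. I'll level it and lower.

```bash
python3 -m inch '[{"fingers":-1,"delta_pos":[3.5,0,-0.2],"twist":[0,0,-1.2]},{"fingers":-1,"delta_pos":[3.5,0,0],"twist":[0,0,0]},{"fingers":-1,"delta_pos":[2.7,0,0],"twist":[0,0,0]},{"fingers":-1,"delta_pos":[1.3,0,0],"twist":[0,0,0]},{"fingers":-1,"delta_pos":[0,0,0],"twist":[0,0,0]}]'
python3 - <<'E'
from h import *
s=manip.state();print(s['tool_pos'],goal((.434,-.249,.0148),tool_R(-6.1,1)),s['contact_force'])
E
```

```text
time: 20.98
tool_pos: [0.434, -0.2495, 0.0277]
tool_rot: [0.529, -0.477, 0.522, 0.47]
contact_force: [-0.6, 0.5, -1.2]
gripper_width: 0.637
[ 0.43398327 -0.24950891  0.0276552 ] (array([1.29, 0.02, 0.05]), array([ 0.14,  0.06, -0.2 ])) [-0.56629848  0.5234019  -1.1960149 ]
```

```bash
python3 -m inch '[{"fingers":-1,"delta_pos":[0.6,0,0],"twist":[0,0,0]},{"fingers":-1,"delta_pos":[0.4,0,0],"twist":[0,0,0]},{"fingers":-1,"delta_pos":[0.2,0,0],"twist":[0,0,0]},{"fingers":-1,"delta_pos":[0,0,0],"twist":[0,0,0]}]'
python3 - <<'E'
from h import *
s=manip.state();print(s['tool_pos'],s['contact_force'],s['ft_torque'])
f=grab('scene','scene25.png');cv2.imwrite('pics/s25c.png',cv2.resize(f['pixels'][150:300,90:270],None,fx=4,fy=4,interpolation=cv2.INTER_CUBIC))
P=cloud(f);hsv=cv2.cvtColor(f['pixels'],cv2.COLOR_BGR2HSV);m=cv2.inRange(hsv,(100,120,60),(130,255,255));m[300:]=0;m[:100]=0;m[:,:50]=0;m[:,300:]=0
q=P[m>0];q=q[~np.isnan(q[:,0])];z=np.median(q[:,2]);q=q[abs(q[:,2]-z)<.009];A=np.c_[q[:,:2]-q[:,:2].mean(0),np.ones(len(q))]
for _ in range(3):
    co=np.linalg.lstsq(A,q[:,2],rcond=None)[0];k=abs(q[:,2]-A@co)<.003;q=q[k];A=A[k]
print('plane slopes deg',np.degrees(co[:2]),'z',co[2])
E
```

```text
time: 21.48
tool_pos: [0.4342, -0.2501, 0.016]
tool_rot: [0.529, -0.477, 0.522, 0.469]
contact_force: [-0.7, 0.4, -1.7]
gripper_width: 0.639
[ 0.43416432 -0.250079    0.01599832] [-0.66197782  0.4467799  -1.66877831] [0.05504833 0.05790731 0.06893648]
plane slopes deg [ 0.00369849 -0.84869   ] z 0.02955404027198584
```

View pics/s25c.png

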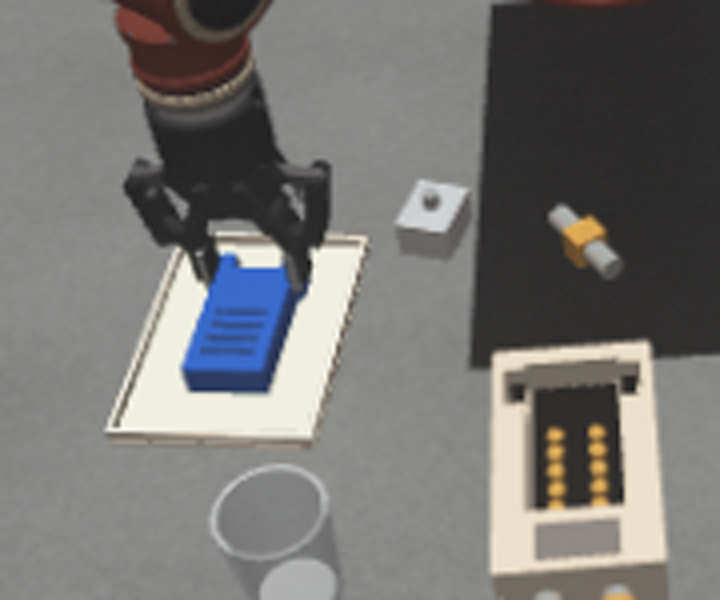

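The cover is level (under 1°) and about 1.5 mm above the tray floor. Touching down, then releasing.

```bash
python3 -m inch '[{"fingers":-1,"delta_pos":[0.15,0,0],"twist":[0,0,0]},{"fingers":-1,"delta_pos":[0,0,0],"twist":[0,0,0]}]'; python3 -m inch '[{"fingers":0.5,"delta_pos":[0,0,0],"twist":[0,0,0]},{"fingers":0.6,"delta_pos":[0,0,0],"twist":[0,0,0]},{"fingers":0.6,"delta_pos":[0,0,0],"twist":[0,0,0]}]'
python3 -m inch '[{"fingers":0.6,"delta_pos":[-2,0,0],"twist":[0,0,0]},{"fingers":0.6,"delta_pos":[-5,0,0],"twist":[0,0,0]},{"fingers":0.6,"delta_pos":[-6,0,0],"twist":[0,0,0]},{"fingers":0.6,"delta_pos":[-5,5,0],"twist":[0,0,0]},{"fingers":0.6,"delta_pos":[0,0,0],"twist":[0,0,0]}]'
python3 - <<'E'
from h import *
s=manip.state();print(s['tool_pos'],s['contact_force'])
f=grab('scene','scene26.png');grab('top','top26.png')
P=cloud(f);hsv=cv2.cvtColor(f['pixels'],cv2.COLOR_BGR2HSV);m=cv2.inRange(hsv,(100,120,60),(130,255,255));m[300:]=0;m[:100]=0;m[:,:50]=0;m[:,300:]=0
q=P[m>0];q=q[~np.isnan(q[:,0])];z=np.median(q[:,2]);q=q[abs(q[:,2]-z)<.009];A=np.c_[q[:,:2]-q[:,:2].mean(0),np.ones(len(q))]
for _ in range(3):
    co=np.linalg.lstsq(A,q[:,2],rcond=None)[0];k=abs(q[:,2]-A@co)<.003;q=q[k];A=A[k]
print('plane slopes deg',np.degrees(co[:2]),'z',co[2],cv2.minAreaRect((q[:,:2]*1000).astype(np.float32)))
for a in (f,load('scene0.png')):
    m=cv2.inRange(cv2.cvtColor(a['pixels'],cv2.COLOR_BGR2HSV),(0,120,60),(10,255,255));m[:190]=0;m[250:]=0;m[:,:325]=0;m[:,365:]=0
    ys,xs=np.nonzero(m);print('red',xs.mean(),ys.mean(),len(xs))
E
```

```text
time: 21.78
tool_pos: [0.4341, -0.25, 0.0144]
tool_rot: [0.529, -0.477, 0.522, 0.469]
contact_force: [0.0, 0.2, -0.7]
gripper_width: 0.635
time: 22.15
tool_pos: [0.4343, -0.2502, 0.0146]
tool_rot: [0.529, -0.477, 0.522, 0.469]
contact_force: [0.4, -0.4, 1.2]
gripper_width: 0.803
time: 22.78
tool_pos: [0.3884, -0.2469, 0.1938]
tool_rot: [0.53, -0.48, 0.522, 0.465]
contact_force: [0.7, -0.3, -0.3]
gripper_width: 0.797
[ 0.38843489 -0.24688708  0.19378191] [ 0.72567534 -0.25143319 -0.29417992]
plane slopes deg [-0.20986606 -0.2237654 ] z 0.026852769226876162 ((471.292236328125, -253.53591918945312), (56.54299545288086, 109.88357543945312), 84.22736358642578)
red 345.5221674876847 213.26600985221674 203
red 345.4313725490196 212.7843137254902 204
```

View pics/scene26.png

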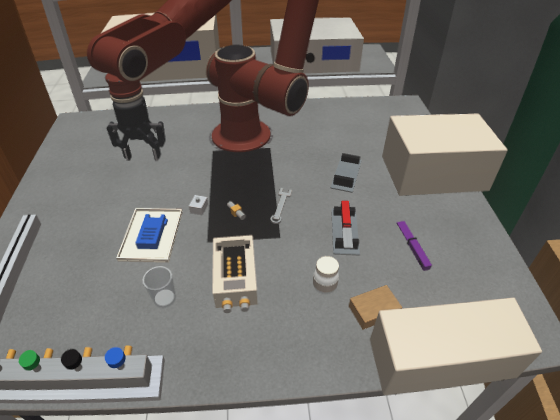

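View pics/top26.png

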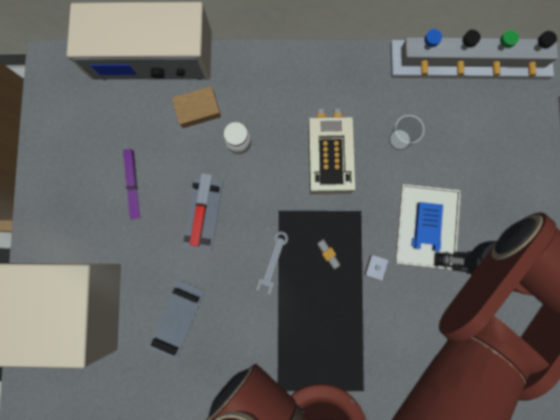

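The cover lies flat in the tray at about (150,231) in the scene view. The pry tool is on its rest, the recess is empty and the bystanders look unmoved. Handing in.

Run:
```python
from h import *
a=load('top0.png')['pixels'];b=load('top26.png')['pixels']
for n,(u0,v0,u1,v1) in dict(spanner=(255,228,295,300),union=(312,235,345,275),clamp=(362,250,392,285),jar=(218,118,256,158),beaker=(382,108,430,155),purple=(118,142,146,225)).items():
    print(n,cv2.absdiff(a[v0:v1,u0:u1],b[v0:v1,u0:u1]).mean().round(2))
print(manip.job_done())
```

```text
spanner 3.01
union 1.93
clamp 4.3
jar 4.53
beaker 3.88
purple 3.53
the job is handed in; nothing more can be done
None
```

The job is done and handed in at about 23 s of the 61 s allowed. I pried the blue cover up with the red-handled tool until the catches let go. I then put the tool back on its rest, and lifted the cover with the gripper and laid it flat in the tray. The gripper had to be free to lift the cover, so the tool went back before the cover was moved, not after.

**Last checks:**
- **Cover:** it lies right side up near the tray's centre, at (471, −254) mm against a measured tray centre of (469, −253) mm. Its slope is under 0.3°. The scene camera's depth put its top at 26.9 mm against 28 mm expected, which is within calibration.
- **Pry tool:** it rests on both bars, with its red handle within 0.5 px of where it started in the scene view.
- **Forces:** the largest reading between moves was about 9 N, well under the limits.
- **Other things on the bench:** by eye, none had moved. Comparing the top view before and after showed only small differences (means of 2 to 4.5 grey levels). I had no baseline for camera noise, so I can't rule out very small shifts.

**Disagreement along the way:** with the tool raised off its rest, the top view put the blade tip about 3 px from where I predicted. The scene view and depth readings agreed with the prediction, so I used those, and the insertion met no contact force.

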